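# Move oat slabs from the cooling rack to the delivery tray and close its end bar

## Task

Draw the delivery tray's end bar fully open, then use the turner to slide under each oat slab on the cooling rack, lift it and lay it flat on the tray's runners between the upturned stops and the bar, keeping the gripper's fingers off the food. When all the slabs are on the tray, slide the end bar up gently until it presses on them and they sit against the stops, and leave it there. Finish with the turner lying with its blade flat on the small white board, and leave the other things on the bench undisturbed.

Things in the scene. Friction and masses are not known exactly. Their poses are not given: they have to be found in the camera images.
- turner: offset turner (spatula), 0.2 kg. Steel blade 100 x 46 mm, 2.5 mm thick, black handle raised on a crank. Origin: centre of the blade's underside; +x points to the blade's tip, z up. The crank (16 mm wide) rises at the heel from x = -50 to -73 mm. Centre of mass about 28 mm behind the origin; it stands by itself on its blade.
- turner_grip (a point): the place to grip, across the turner's level handle (18 mm wide, 22 mm tall, from 71 to 181 mm behind the blade's centre): 100 mm behind the blade's centre, 58 mm above the blade's underside, at the handle's mid-height
- board: small white cutting board fixed on the bench, 170 (x) x 140 (y) x 6 mm, where the turner lies at first and belongs at the end. Origin: centre of its underside.
- rack: dark steel cooling rack, fixed; base 120 (x) x 310 (y) x 4 mm, with three lanes 98 mm apart in y. Each lane has two runners along x, 8 mm wide, 36 mm either side of its middle, tops 20 mm above the bench. Under a slab is thus a channel 64 mm wide and 16 mm high for the blade, which goes in along +x from the -x end (on the robot's left). Origin: centre of its underside.
- rack_slot1 (a point): middle of the rack's middle lane, at the height of the runners' tops
- tray: aluminium delivery tray, fixed; base 4 mm thick from x = -57 to 148 mm, 334 mm wide in y, rims 24 mm high on the y sides, lanes and runners as on the rack. At the -x end (on the robot's left, where the blade goes in along +x) each runner turns up in a stop, 10 mm high, from x = -52 to -44 mm; the blade passes between a lane's two stops. Origin: on the bench, z up.
- tray_slot0 (a point): centre of the underside of a slab that sits against the stops in the tray's lane at y = -98 mm; tray x = 0, 20 mm above the bench
- tray_slot1 (a point): the same for the middle lane (y = 0)
- tray_slot2 (a point): the same for the lane at y = +98 mm
- bar (a joint): position of the tray's end bar, m: 0 = fully open (away from the stops), growing as it slides in the tray's -x direction towards the stops; at 0.060 it just holds slabs that sit against the stops; end of travel 0.075. It stays where it is left (about 1.5 N of friction).
- bar_tab (a point): middle of the black upright tab on the end bar: 12 mm (tray x) x 34 mm (tray y), from 32 to 72 mm above the bench; this point is 55 mm up. The steel bar is 12 mm thick in tray x and spans the tray 24 to 34 mm above the bench; its face towards the slabs is 6 mm from this point.
- slab0: square baked oat slab, 88 x 88 mm, 12 mm thick, 0.1 kg, too wide for the gripper. Origin: centre of its underside; z up. None if there is no such slab this time.
- slab1: square baked oat slab, 88 x 88 mm, 12 mm thick, 0.1 kg, too wide for the gripper. Origin: centre of its underside; z up. None if there is no such slab this time.
- slab2: square baked oat slab, 88 x 88 mm, 12 mm thick, 0.1 kg, too wide for the gripper. Origin: centre of its underside; z up. None if there is no such slab this time.
There are look-alikes about, which are no part of the job. Leave any pink look-alike of the slab2 alone.

How it is judged:
On the way, in this order (a step that is already met when the one before it is completed fails the run):
1. the tray's end bar is drawn fully open (value of joint bar below 0.008 m), for 0.2 s.
2. all slabs lie flat on the tray's runners between stops and open bar (x of slab0 in the frame of tray between -0.006 and 0.062 m and y of slab0 in the frame of tray between -0.116 and 0.116 m and z of slab0 in the frame of tray between 0.0165 and 0.0235 m and angle between each of slab0, slab1, slab2's own z axis and vertical below 0.06 rad and x of slab1 in the frame of tray between -0.006 and 0.062 m and y of slab1 in the frame of tray between -0.116 and 0.116 m and z of slab1 in the frame of tray between 0.0165 and 0.0235 m and x of slab2 in the frame of tray between -0.006 and 0.062 m and y of slab2 in the frame of tray between -0.116 and 0.116 m and z of slab2 in the frame of tray between 0.0165 and 0.0235 m), for 0.2 s.
3. the bar presses on the slabs (at least 1 N on one of them) with the row against the stops (value of joint bar above 0.0565 m and (contact force between bar and slab0 above 1 N or contact force between bar and slab1 above 1 N or contact force between bar and slab2 above 1 N)), for 0.1 s.
At the end, for the whole second after the job is handed in: Every slab present lies flat on the tray's runners within 5 mm of the stops; the end bar is within 4 mm of its just-holding place (joint above 0.056); the turner lies still with its blade flat on the white board (blade centre within 60 mm by 55 mm of the board's centre) (x of slab0 in the frame of tray between -0.006 and 0.005 m and y of slab0 in the frame of tray between -0.116 and 0.116 m and z of slab0 in the frame of tray between 0.0165 and 0.0235 m and angle between each of slab0, slab1, slab2's own z axis and vertical below 0.06 rad and linear speed of each of slab0, slab1, slab2, turner below 0.02 m/s and contact force between turner and slab0 below 0.05 N and x of slab1 in the frame of tray between -0.006 and 0.005 m and y of slab1 in the frame of tray between -0.116 and 0.116 m and z of slab1 in the frame of tray between 0.0165 and 0.0235 m and contact force between turner and slab1 below 0.05 N and x of slab2 in the frame of tray between -0.006 and 0.005 m and y of slab2 in the frame of tray between -0.116 and 0.116 m and z of slab2 in the frame of tray between 0.0165 and 0.0235 m and contact force between turner and slab2 below 0.05 N and value of joint bar above 0.056 m and x of turner in the frame of board between -0.06 and 0.06 m and y of turner in the frame of board between -0.055 and 0.055 m and z of turner in the frame of board below 0.01 m and angle between turner's own z axis and vertical below 0.08 rad); the robot touches nothing.
It fails at once if another thing on the bench is moved by more than 3 cm (distance of any of bowl, tin, ramekin0, ramekin1, mug, spoon, timer from where it was at the start of the episode above 0.03 m).
It fails at once if the fingers touch a slab (contact force between the fingers and slab0 above 1 N or contact force between the fingers and slab1 above 1 N or contact force between the fingers and slab2 above 1 N).
It fails at once if the bar crushes a slab (more than 40 N) (contact force between bar and slab0 above 40 N or contact force between bar and slab1 above 40 N or contact force between bar and slab2 above 40 N).
Of slab0, slab1, slab2 only 2 to 3 are there at a start; the rules pass over those that are not, and their reading is None.
At some moment in a run one of turner may be knocked a few centimetres aside while the robot is not near it.
It also fails if it takes over 208 s, if anything falls off the work surface, if the arm or the gripper's body presses on something with over 40 N, if the wrist force passes 120 N, or if a joint passes its speed limit or range.

## Robot

A 6-joint arm with a two-finger parallel gripper is mounted at the origin on the work surface. World frame = base frame: x ahead of the robot, y to its left, z up, the work surface at z = 0. Lengths are in m, angles in rad, forces in N, time in s.
With the tool pointing down it reaches from about 0.275 to 0.825 m from the base axis. Payload 4.9 kg.
Tool frame: the origin (TCP) lies midway between the tips of the shut fingers; the grasp point (between the pads) lies bot.grasp_offset behind it (bot.grasp_offset is the distance from the TCP to the grasp point, in m); z points along the fingers, y is the direction in which the jaws open and shut (so a half turn about z gives the same grasp; the last joint's range is limited). The gripper opens to 85 mm and grips with 20 to 120 N. Pads are 22 mm wide; open, the fingers measure 114 mm over their backs; the gripper's body (76 mm by 85 mm) begins 54 mm behind the grasp point. The pads swing forward as they close: fully open they stand 13 mm farther back than shut.
Start: joints at [1.146, 0.326, -0.193, 1.052, 0, 1.437], TCP at [0.158, 0.527, 0.231] pointing down, gripper open.
Joint ranges: [-2.65, 2.65], [-0.97, 1.79], [-1.3, 1.35], [-1.93, 2.1], [-1.47, 1.37], [-3.14, 3.14]. Speed limits (rad/s): [2.57, 2.57, 3.14, 3.14, 3.14, 3.14].

## Interface

Orientations are given as a 3x3 rotation matrix whose columns are the frame's x, y, z axes.
In Python, from plant import bot gives the robot as it stands.
- The arm moves only by the tool step_arm, never from a script. Its argument "motion" is a list that holds one entry, the list of rows, each a list of 4 numbers: the shift along the tool's x, y, z in cm, then the turn about the tool's z in rad. A call has 1 to 20 rows; each row is the pose to reach, as a shift and turn from the pose commanded when the call began, along the tool's axes at that moment; what a row does not reach only later rows make up. A row lasts 1/8 s, in which the tool goes at most 62.5 mm and 10.7 degrees, less where a joint would pass 70% of its speed; a pose out of reach is approached as far as the arm can. A call with a gripper value outside its range is refused whole. "grip" is the closure, from 0 (fully open) to 1 (shut), set as the call begins (left out, the last holds). The fingers move at their own pace and stop on an object; the grip force is fixed at half the most. Time passes only in rows, so rows that repeat a pose let the fingers close. It gives the time, the measured TCP pose, the force and the opening at its end, in the units of the state.
- bot.get_obs(): the state, without advancing time (a new reading comes with each control period).
- bot.read_camera(name): name is "side" or "top"; returns the picture (400x640x3 uint8, blue, green, red); there is no depth.
- bot.calibration(name): a dict with "fovy" (degrees; the focal length in pixels is half the picture's height over the tangent of half this angle, whatever the lens; pixels are square), "cx", "cy" (the principal point, pixels), "cam_to_world" (4x4, takes a point from camera to world coordinates). Camera axes: x right, y up, looking along -z (the intrinsics and any distortion apply to the point x, -y, -z); pixel columns grow to the right and rows downward; lengths in m; the calibration is good to about 2 mm. A picture is of the moment at which its call begins. calibration takes no time and is no camera call.
- bot.hand_in(): hands the job in, once; it reports no verdict.
The state is a dict: "time_s": time; "joint_pos": joint angles; "qvel": joint speeds; "effort": joint torques, N m; "tool_pos": TCP position; "tcp_rot": TCP orientation; "ft_force": force on the tool from outside, world axes, zero at the start; "ft_torque": the same for the moment, N m; "opening": opening from 0.0 (shut) to 1.0 (fully open).
Only numpy, scipy, OpenCV 4.12 (cv2) and the standard library are available. Lean on these libraries where they do the work, as an engineer would, in place of code of your own. Each camera call takes 0.05 s, during which the arm holds its last target.

## Working session

There is one attempt and no reset: what is moved stays moved. The work goes in short steps, Python scripts to look and compute and a tool call to move; the robot and the scene stay as the last step left them, time stands still between calls to the robot, and variables do not carry over. Pictures are saved under pics/ and viewed, and the job is handed in when it is done.

Besides the shell and the picture viewer there is one more tool, called after "Request:" as name(argument=value, ...) on one line, values as JSON. step_arm: Moves the arm, as the interface text tells. Its arguments: {"type":"object","properties":{"motion":{"type":"array"},"grip":{"type":"number"}},"required":["motion"]}

```bash
mkdir -p pics; ls
python3 - <<'E'
from plant import bot
import cv2,numpy as np
for n in("top","side"):
    im=bot.read_camera(n); cv2.imwrite(f"pics/{n}0.png",im)
    c=bot.calibration(n); print(n,{k:(np.round(v,4).tolist() if not isinstance(v,str) else v) for k,v in c.items()})
o=bot.get_obs(); print(o); print(bot.grasp_offset)
E
```

```text
pics
top {'fovy': 55.3858, 'cx': 314.4543, 'cy': 201.59, 'cam_to_world': [[-0.028, 0.9753, -0.219, 0.3399], [-0.9996, -0.0263, 0.0107, 0.0495], [0.0046, 0.2192, 0.9757, 1.0623], [0.0, 0.0, 0.0, 1.0]]}
side {'fovy': 42.3969, 'cx': 314.2429, 'cy': 192.3456, 'cam_to_world': [[0.9125, 0.3191, -0.256, 0.2397], [-0.409, 0.7062, -0.5779, -0.6823], [-0.0036, 0.632, 0.7749, 1.0091], [0.0, 0.0, 0.0, 1.0]]}
{'time_s': 0.1, 'joint_pos': array([ 1.14580381e+00,  3.26861509e-01, -1.93463399e-01,  1.05200207e+00,
        9.50338181e-06,  1.43658890e+00]), 'qvel': array([ 1.78301817e-03, -8.73634221e-04,  1.50702696e-03, -6.44207393e-04,
       -4.14565127e-05,  1.16260905e-03]), 'effort': array([ 4.74935598e-05, -4.44241261e+01,  2.63038230e+01,  7.82568444e-03,
       -2.42976421e-04,  1.01827914e-05]), 'tool_pos': array([0.15746567, 0.52644518, 0.23059241]), 'tcp_rot': array([[-9.58019011e-01,  2.86703967e-01, -6.39767108e-04],
       [ 2.86704601e-01,  9.58018026e-01, -1.39056947e-03],
       [ 2.14226639e-04, -1.51561616e-03, -9.99998829e-01]]), 'ft_force': array([ 1.1014873 , -0.32531298,  0.3473547 ]), 'ft_torque': array([-0.05094979, -0.00818034, -0.01941391]), 'opening': 0.9983386222267612}
0.0187
```

View pics/top0.png

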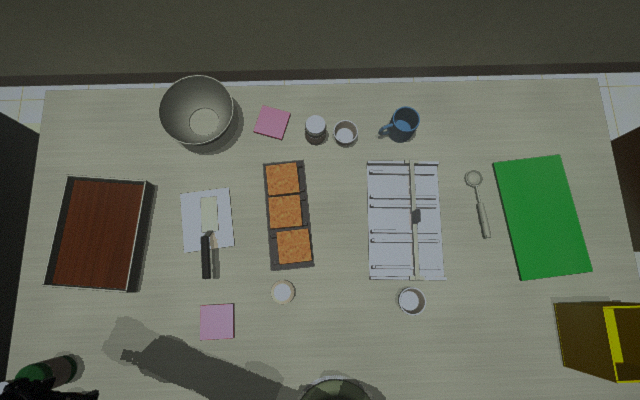

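View pics/side0.png

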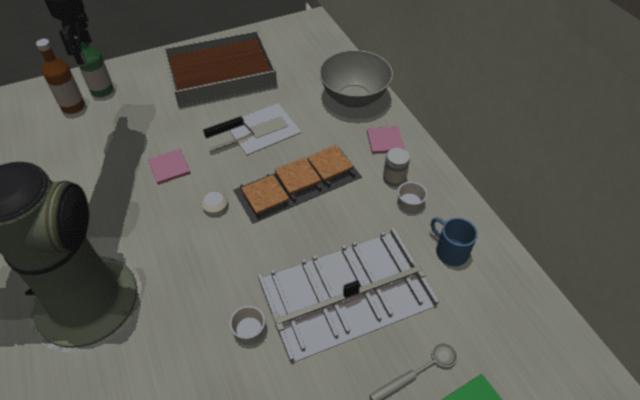

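```bash
cat > h.py <<'E'
from plant import bot
import cv2,numpy as np
def K(n):
    c=bot.calibration(n); f=200/np.tan(np.radians(c["fovy"])/2); return c,f,np.array(c["cam_to_world"])
def proj(n,P):
    c,f,T=K(n); P=np.atleast_2d(P); q=(P-T[:3,3])@T[:3,:3]
    return np.c_[c["cx"]+f*q[:,0]/-q[:,2], c["cy"]-f*q[:,1]/-q[:,2]]
def unproj(n,uv,z):
    c,f,T=K(n); uv=np.atleast_2d(uv).astype(float)
    d=np.c_[(uv[:,0]-c["cx"])/f,-(uv[:,1]-c["cy"])/f,-np.ones(len(uv))]@T[:3,:3].T
    z=np.broadcast_to(z,len(uv)); s=(z-T[2,3])/d[:,2]; return T[:3,3]+d*s[:,None]
def tri(uvt,uvs):
    A=[];b=[]
    for n,uv in(("top",uvt),("side",uvs)):
        p=unproj(n,uv,0)[0]; c=K(n)[2][:3,3]; d=(p-c)/np.linalg.norm(p-c); M=np.eye(3)-np.outer(d,d); A.append(M); b.append(M@c)
    return np.linalg.solve(sum(A),sum(b))
def crop(src,x,y,w,h,s,out):
    im=cv2.imread(src) if isinstance(src,str) else src
    cv2.imwrite(out,cv2.resize(im[y:y+h,x:x+w],None,fx=s,fy=s,interpolation=cv2.INTER_CUBIC))
E
python3 - <<'E'
from h import *
crop("pics/top0.png",165,140,160,150,5,"pics/c1.png"); crop("pics/top0.png",350,145,110,150,4,"pics/c2.png")
crop("pics/side0.png",195,95,180,130,4,"pics/c3.png"); crop("pics/side0.png",245,220,200,140,4,"pics/c4.png")
E
```

```text
(no output)
```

View pics/c1.png

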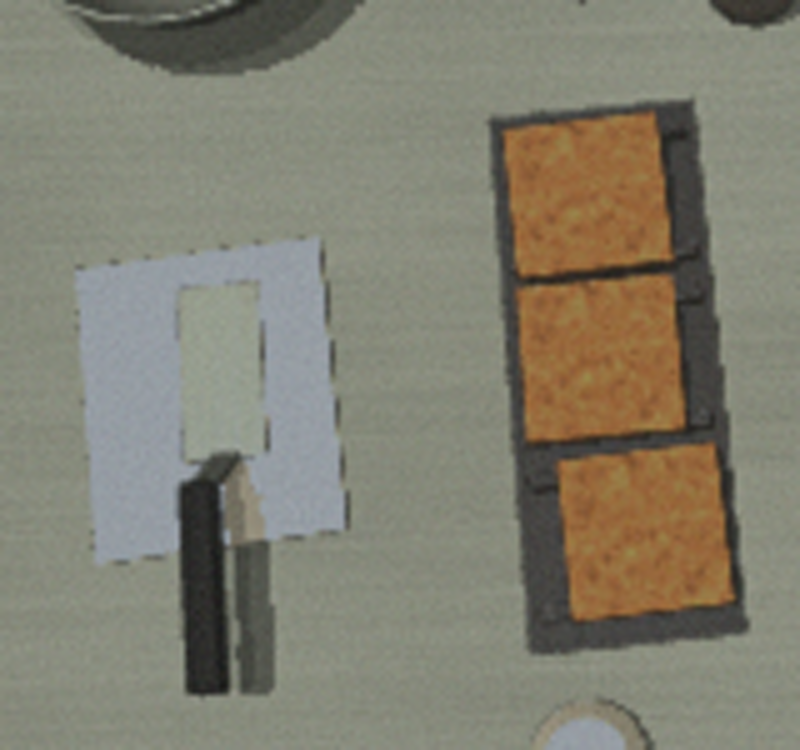

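View pics/c2.png

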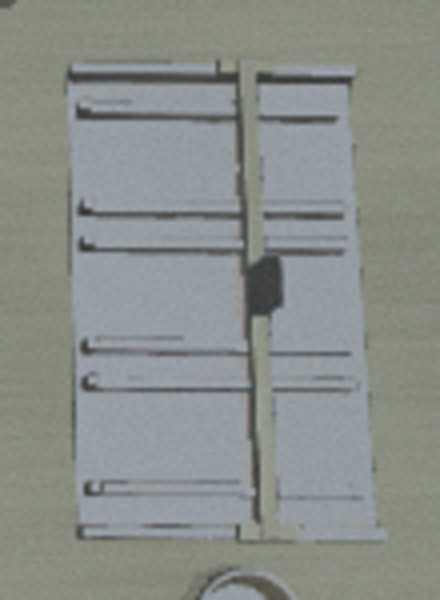

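View pics/c3.png

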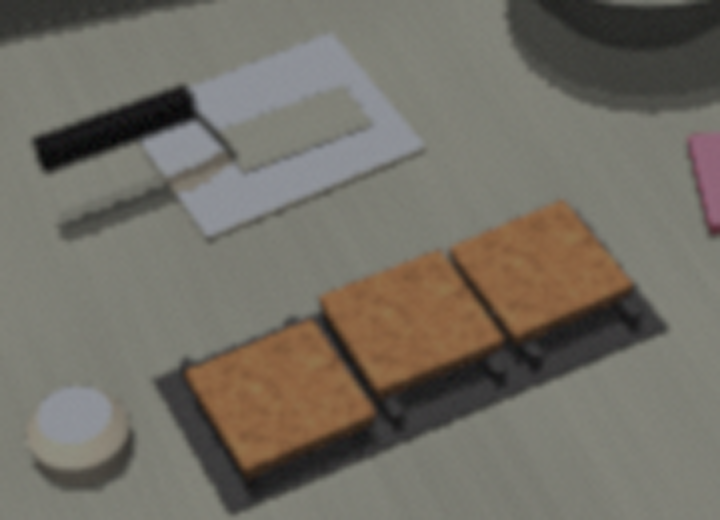

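View pics/c4.png

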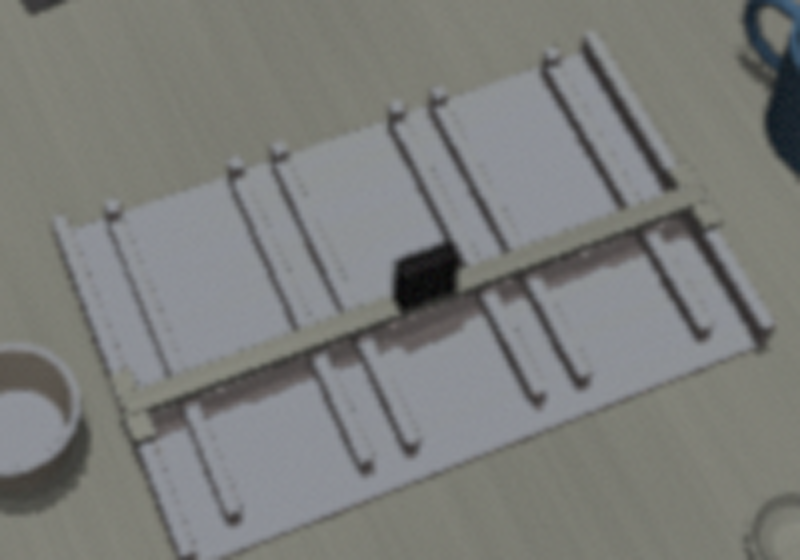

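```bash
cat > fit.py <<'E'
from h import *
from scipy.optimize import least_squares
def T(p,P):
    c,s=np.cos(p[2]),np.sin(p[2]); P=np.atleast_2d(P).astype(float)
    return np.c_[p[0]+c*P[:,0]-s*P[:,1],p[1]+s*P[:,0]+c*P[:,1],P[:,2]]
def fit(obs,p0):
    # obs: list of (cam, local pts, pixels)
    r=lambda p: np.concatenate([(proj(n,T(p,P))-np.array(uv)).ravel() for n,P,uv in obs])
    s=least_squares(r,p0); return s.x, np.round(s.fun.reshape(-1,2),2)
def pc(pts,ox,oy,s): return (np.array(pts,float)+0.5)/s-0.5+[ox,oy]
def rect(x0,x1,y0,y1,z): return np.array([[x0,y0,z],[x1,y0,z],[x1,y1,z],[x0,y1,z]])
E
python3 - <<'E'
from fit import *
C1=lambda p:pc(p,165,140,5)
C2=lambda p:pc(p,350,145,4)
C3=lambda p:pc(p,195,95,4)
# local order for rack-like yaw -90: image TL = (-x,+y), TR=(+x,+y), BR=(+x,-y), BL=(-x,-y)
def q(x0,x1,y0,y1,z): return [[x0,y1,z],[x1,y1,z],[x1,y0,z],[x0,y0,z]]
R=-1.57
P={}
for nm,loc,px in (("rack",q(-.06,.06,-.155,.155,.004),[(490,120),(693,100),(747,630),(530,653)]),
 ("slabA",q(-.044,.044,-.044,.044,.032),[(502,130),(655,112),(672,262),(518,276)]),
 ("slabB",q(-.044,.044,-.044,.044,.032),[(515,290),(672,274),(686,427),(527,442)]),
 ("slabC",q(-.044,.044,-.044,.044,.032),[(558,463),(716,444),(735,600),(572,620)])):
    P[nm]=fit([("top",loc,C1(px))],[.4,.1,R])
# board, turner: x up image. TL=(+x,+y)
def u(x0,x1,y0,y1,z): return [[x1,y1,z],[x1,y0,z],[x0,y0,z],[x0,y1,z]]
P["board"]=fit([("top",u(-.085,.085,-.07,.07,.006),C1([(77,268),(320,238),(347,530),(97,563)]))],[.4,.3,0])
P["blade"]=fit([("top",u(-.05,.05,-.023,.023,.0085),C1([(178,288),(257,281),(267,455),(186,461)]))],[.4,.3,0])
P["tray"]=fit([("top",q(-.057,.148,-.167,.167,.024),C2([(70,65),(355,67),(387,541),(78,539)]))],[.4,-.2,R])
for k,(p,e) in P.items(): print(k,np.round(p,4),e.ravel())
# fits from side view
S={}
S["board"]=fit([("side",u(-.085,.085,-.07,.07,.006)[:3],C3([(334,36),(424,150),(210,240)]))],[.4,.3,0])
S["rack"]=fit([("side",[[.06,.155,.004],[.06,-.155,.004],[-.06,-.155,.004]],C3([(666,326),(236,513),(155,380)]))],[.4,.1,R])
for k,(p,e) in S.items(): print("side",k,np.round(p,4),e.ravel())
import pickle; pickle.dump({k:v[0] for k,v in P.items()},open("p0.pkl","wb"))
E
```

```text
rack [ 0.5464  0.1151 -1.4964] [-0.29 -0.55  0.15 -0.5   0.2   0.49 -0.07  0.43]
slabA [ 0.6402  0.1276 -1.4812] [-0.06 -0.27  0.27 -0.1   0.24 -0.21 -0.44  0.56]
slabB [ 0.5466  0.1212 -1.4982] [-0.12 -0.42  0.05 -0.28  0.2   0.25 -0.14  0.43]
slabC [ 0.4505  0.0979 -1.4794] [-0.36 -0.57  0.16 -0.56  0.15  0.56  0.04  0.51]
board [0.5351 0.342  0.1084] [-0.12 -0.03  0.31 -0.43  0.28  0.06 -0.46  0.35]
blade [0.5497 0.3353 0.0784] [-0.14  0.09  0.3  -0.17  0.1  -0.23 -0.26  0.3 ]
tray [ 0.5206 -0.1661 -1.6084] [-0.21 -0.4   0.06 -0.14 -0.22  0.36  0.37  0.11]
side board [0.5351 0.337  0.1147] [-0.3  -0.4   1.03 -0.1  -0.71  0.35]
side rack [ 0.5478  0.1137 -1.483 ] [ 1.04 -0.64 -0.61  0.39 -0.38 -0.  ]
```

Run:
```python
from fit import *
crop("pics/top0.png",150,65,280,95,2.8,"pics/c5.png")
import pickle;P=pickle.load(open("p0.pkl","rb"))
print("tab",tri(pc([(264,285)],350,145,4)[0],pc([(427,275)],245,220,4)[0]))
print("tabtop",tri(pc([(268,282)],350,145,4)[0],pc([(427,255)],245,220,4)[0]))
t=P["tray"]
for x in(.05,.11): print(x,T(t,[[x,0,.055]]))
# bowl rim
print("bowl c",tri([196.5,109],[356,74]))
for h in(.05,.07,.09): 
  print(h,unproj("top",[[161,108],[232,108],[197,76],[197,144]],h)[:,:2].round(3).tolist(), unproj("side",[[320,75],[392,75]],h)[:,:2].round(3).tolist())
for n in("top","side"):
    im=cv2.imread(f"pics/{n}0.png")
    def poly(p,loc,c=(255,0,0)): cv2.polylines(im,[np.round(proj(n,T(p,loc))*8).astype(int)],True,c,1,cv2.LINE_AA,3)
    poly(P["rack"],rect(-.06,.06,-.155,.155,.004)); 
    for k in "ABC": poly(P["slab"+k],rect(-.044,.044,-.044,.044,.032))
    poly(P["board"],rect(-.085,.085,-.07,.07,.006)); poly(P["blade"],rect(-.05,.05,-.023,.023,.0085),(0,0,255))
    poly(P["blade"],rect(-.181,-.071,-.009,.009,.075),(0,0,255))
    poly(P["tray"],rect(-.057,.148,-.167,.167,.024))
    for l in(-.098,0,.098):
        for s in(-.036,.036): poly(P["tray"],rect(-.052,.13,l+s-.004,l+s+.004,.02),(0,0,255))
    if n=="top":crop(im,165,140,290,150,2.7,"pics/o_top.png")
    else: crop(im,195,95,250,260,2.3,"pics/o_side.png")
```

```text
tab [ 0.52097633 -0.23413921  0.04930303]
tabtop [ 0.52034093 -0.23211536  0.06711455]
0.05 [[ 0.51869167 -0.21602417  0.055     ]]
0.11 [[ 0.51643654 -0.27598178  0.055     ]]
bowl c [0.83443356 0.36064445 0.07922947]
0.05 [[0.855, 0.472], [0.85, 0.268], [0.954, 0.373], [0.742, 0.364]] [[0.754, 0.433], [0.948, 0.345]]
0.07 [[0.845, 0.464], [0.84, 0.264], [0.942, 0.366], [0.734, 0.358]] [[0.744, 0.41], [0.933, 0.324]]
0.09 [[0.834, 0.455], [0.829, 0.259], [0.93, 0.36], [0.726, 0.352]] [[0.733, 0.387], [0.918, 0.303]]
```

View pics/o_top.png

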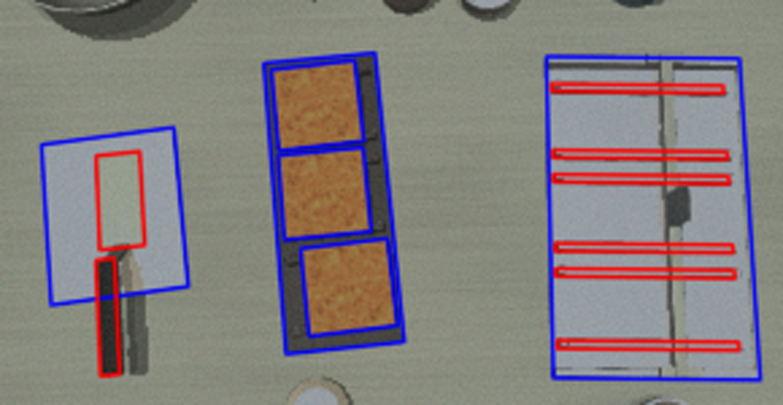

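View pics/o_side.png

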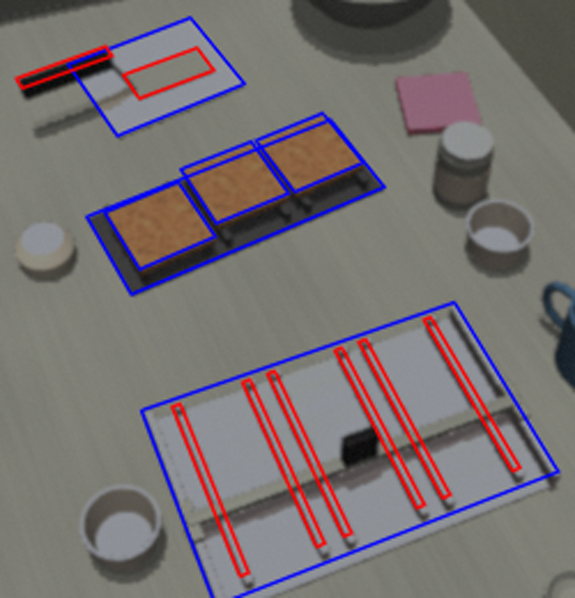

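View pics/c5.png

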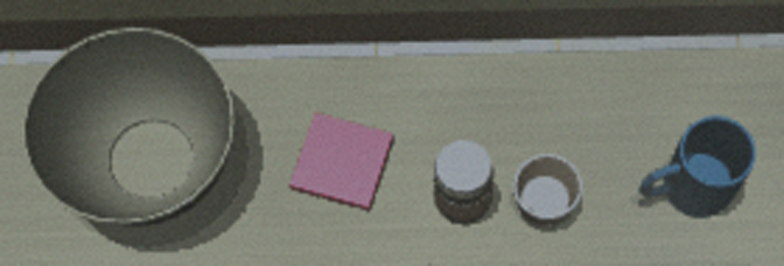

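```bash
cat > go.py <<'E'
# usage: go.py x y z [yaw_of_tool_y]  (TCP)
from h import *
import sys
def go(x,y,z,yaw=None,o=None):
    o=o or bot.get_obs(); R=o["tcp_rot"]; d=R.T@(np.array([x,y,z])-o["tool_pos"])*100
    cy=np.arctan2(R[1,1],R[0,1]); t=0 if yaw is None else -((yaw-cy+np.pi)%(2*np.pi)-np.pi)
    return np.round([*d,t],3).tolist(), round(float(cy),3)
if __name__=="__main__":
    a=list(map(float,sys.argv[1:])); print(go(*a)); o=bot.get_obs(); print(o["time_s"],o["tool_pos"].round(4),o["ft_force"].round(2),round(o["opening"],3),o["joint_pos"].round(2))
E
python3 go.py 0.5205 -0.233 0.15 1.533
```

```text
([-56.555, -62.336, 8.142, -0.253], 1.28)
0.1 [0.1575 0.5264 0.2306] [ 1.1  -0.33  0.35] 0.998 [ 1.15  0.33 -0.19  1.05  0.    1.44]
```

Request:
step_arm(motion=[[[-56.5,-62.3,8.1,-0.253],[-56.5,-62.3,8.1,-0.253],[-56.5,-62.3,8.1,-0.253],[-56.5,-62.3,8.1,-0.253],[-56.5,-62.3,8.1,-0.253],[-56.5,-62.3,8.1,-0.253],[-56.5,-62.3,8.1,-0.253],[-56.5,-62.3,8.1,-0.253],[-56.5,-62.3,8.1,-0.253],[-56.5,-62.3,8.1,-0.253],[-56.5,-62.3,8.1,-0.253],[-56.5,-62.3,8.1,-0.253],[-56.5,-62.3,8.1,-0.253],[-56.5,-62.3,8.1,-0.253],[-56.5,-62.3,8.1,-0.253],[-56.5,-62.3,8.1,-0.253],[-56.5,-62.3,8.1,-0.253],[-56.5,-62.3,8.1,-0.253]]], grip=0)

```text
time_s: 2.35
tool_pos: [0.5202, -0.2309, 0.1506]
tcp_rot: [[-0.999, 0.036, 0.0], [0.036, 0.999, -0.0], [-0.0, -0.0, -1.0]]
ft_force: [-0.2, 0.2, 0.1]
opening: 1.0
```

```bash
python3 go.py 0.5205 -0.233 0.043 1.533
```

```text
([-0.034, -0.206, 10.763, 0.001], 1.534)
2.35 [ 0.5202 -0.2309  0.1506] [-0.16  0.17  0.12] 1.0 [-0.55  0.43 -0.26  0.88  0.   -0.51]
```

Request:
step_arm(motion=[[[0,-0.2,4,0],[0,-0.2,8,0],[0,-0.2,10.7,0],[0,-0.2,10.7,0]]])

```text
time_s: 2.85
tool_pos: [0.5186, -0.2324, 0.0416]
tcp_rot: [[-0.999, 0.037, -0.004], [0.037, 0.999, 0.002], [0.004, 0.002, -1.0]]
ft_force: [-0.5, 0.7, 0.6]
opening: 0.998
```

Request:
step_arm(motion=[[[0,0,0,0],[0,0,0,0],[0,0,0,0],[0,0,0,0],[0,0,0,0],[0,0,0,0],[0,0,0,0],[0,0,0,0]]], grip=1)

```text
time_s: 3.85
tool_pos: [0.5206, -0.2343, 0.044]
tcp_rot: [[-0.999, 0.038, 0.001], [0.038, 0.999, -0.001], [-0.001, -0.001, -1.0]]
ft_force: [-0.4, 0.7, 5.4]
opening: 0.127
```

```bash
python3 go.py 0.516 -0.277 0.043 1.533
python3 - <<'E'
from h import *
im=bot.read_camera("side"); crop(im,245,180,200,180,4,"pics/g1.png")
E
```

```text
([0.301, -4.287, 0.108, -0.0], 1.533)
3.85 [ 0.5206 -0.2343  0.044 ] [-0.38  0.74  5.37] 0.127 [-0.55  0.55 -0.37  0.65 -0.   -0.51]
```

View pics/g1.png

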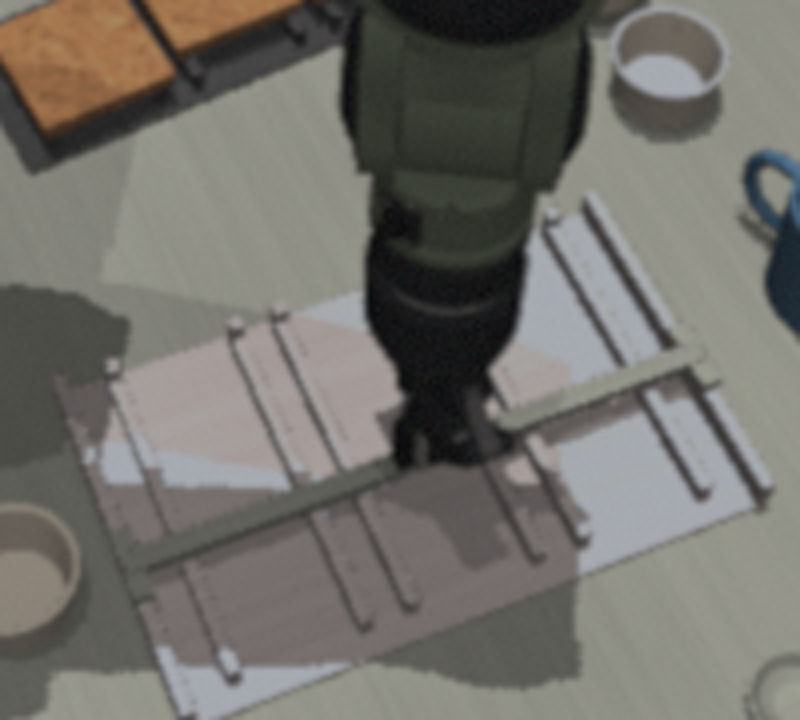

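Request:
step_arm(motion=[[[0,-0.5,-0.1,0],[0,-1.2,-0.1,0],[0,-1.9,-0.1,0],[0,-2.6,-0.1,0],[0,-3.2,-0.1,0],[0,-3.6,-0.1,0],[0,-3.6,-0.1,0]]])

```text
time_s: 4.78
tool_pos: [0.5192, -0.2708, 0.0441]
tcp_rot: [[-0.999, 0.038, 0.0], [0.038, 0.999, -0.001], [-0.001, -0.001, -1.0]]
ft_force: [5.1, -1.5, -8.1]
opening: 0.131
```

Request:
step_arm(motion=[[[0,-0.15,0,0],[0,-0.3,0,0],[0,-0.3,0,0]]])

```text
time_s: 5.15
tool_pos: [0.5192, -0.273, 0.0441]
tcp_rot: [[-0.999, 0.038, 0.001], [0.038, 0.999, -0.0], [-0.001, -0.0, -1.0]]
ft_force: [5.8, -0.3, -6.0]
opening: 0.131
```

Request:
step_arm(motion=[[[0,-0.15,0,0],[0,-0.3,0,0],[0,-0.3,0,0]]])

```text
time_s: 5.52
tool_pos: [0.519, -0.2759, 0.0441]
tcp_rot: [[-0.999, 0.038, 0.001], [0.038, 0.999, -0.0], [-0.001, 0.0, -1.0]]
ft_force: [5.2, 0.6, -5.8]
opening: 0.13
```

Request:
step_arm(motion=[[[0,-0.1,0,0],[0,-0.2,0,0],[0,-0.2,0,0]]])

```text
time_s: 5.9
tool_pos: [0.519, -0.2779, 0.0441]
tcp_rot: [[-0.999, 0.038, 0.001], [0.038, 0.999, 0.0], [-0.001, 0.0, -1.0]]
ft_force: [4.9, 0.8, -5.9]
opening: 0.126
```

Request:
step_arm(motion=[[[0,-0.1,0,0],[0,-0.2,0,0],[0,-0.2,0,0]]])

```text
time_s: 6.28
tool_pos: [0.5189, -0.2784, 0.0441]
tcp_rot: [[-0.999, 0.037, 0.001], [0.037, 0.999, 0.003], [-0.001, 0.003, -1.0]]
ft_force: [6.2, 4.8, -4.3]
opening: 0.129
```

Request:
step_arm(motion=[[[0,0.1,0,0],[0,0.1,0,0],[0,0.1,0,0],[0,0.1,0,0],[0,0.1,0,0],[0,0.1,0,0]]], grip=0)

```text
time_s: 7.02
tool_pos: [0.5185, -0.2789, 0.0443]
tcp_rot: [[-0.999, 0.038, -0.0], [0.038, 0.999, -0.0], [0.0, -0.0, -1.0]]
ft_force: [0.2, -0.6, -1.2]
opening: 1.004
```

Request:
step_arm(motion=[[[0,0,-5,0],[0,0,-11,0],[0,5,-15,0],[0,11,-15,0],[0,17,-15,0],[0,23,-15,0],[0,29,-15,0],[0,29,-15,0]]])

```text
time_s: 8.02
tool_pos: [0.5291, 0.0147, 0.1944]
tcp_rot: [[-1.0, 0.031, -0.0], [0.031, 1.0, 0.001], [0.0, 0.001, -1.0]]
ft_force: [0.7, -0.7, -1.1]
opening: 0.999
```

Run:
```python
from h import *
im=bot.read_camera("top"); cv2.imwrite("pics/top1.png",im)
im=bot.read_camera("side"); cv2.imwrite("pics/side1.png",im)
crop("pics/top1.png",165,140,290,150,2.7,"pics/t1.png")
```

```text
(no output)
```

View pics/t1.png

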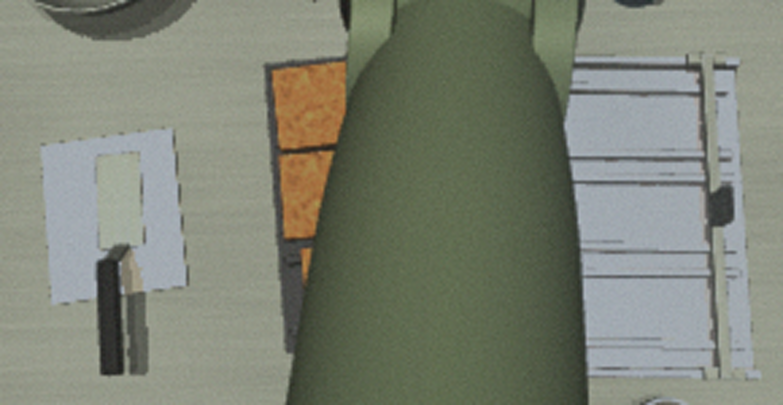

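View pics/side1.png

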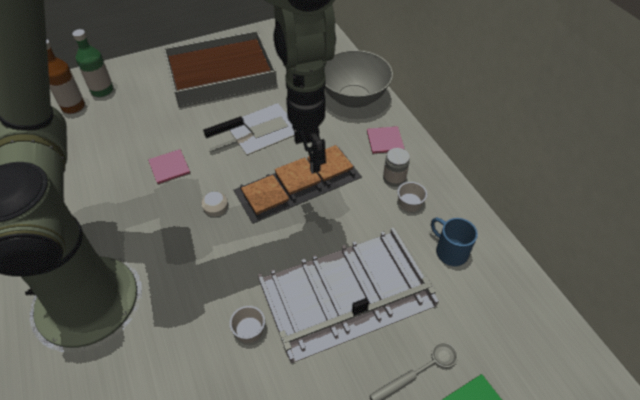

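```bash
python3 go.py 0.450 0.3275 0.16 1.649;python3 go.py 0.450 0.3275 0.0455 1.649
```

```text
([9.091, 31.316, 3.414, -0.114], 1.535)
8.125 [0.5295 0.0113 0.1944] [ 0.6  -0.29  0.5 ] 1.003 [-0.12  0.32 -0.3   0.95 -0.   -0.08]
([9.093, 31.323, 14.864, -0.114], 1.535)
8.125 [0.5295 0.0113 0.1944] [ 0.6  -0.29  0.5 ] 1.003 [-0.12  0.32 -0.3   0.95 -0.   -0.08]
```

Request:
step_arm(motion=[[[1.5,6,0.5,-0.03],[3.5,12,1.5,-0.06],[5.5,18,2.5,-0.09],[7.5,24,3,-0.114],[9.1,29,3.4,-0.114],[9.1,31.3,3.4,-0.114],[9.1,31.3,3.4,-0.114],[9.1,31.3,3.4,-0.114]]])

```text
time_s: 9.12
tool_pos: [0.4513, 0.3254, 0.1602]
tcp_rot: [[-0.997, -0.074, -0.0], [-0.074, 0.997, -0.001], [0.0, -0.001, -1.0]]
ft_force: [-0.9, 0.3, 0.7]
opening: 1.001
```

```bash
python3 go.py 0.450 0.3275 0.0455 1.649
python3 - <<'E'
from h import *
im=bot.read_camera("side"); crop(im,175,70,160,120,5,"pics/s2.png")
E
```

```text
([0.115, 0.226, 11.47, -0.004], 1.645)
9.125 [0.4513 0.3254 0.1602] [-0.93  0.3   0.72] 1.001 [ 0.49  0.4  -0.28  0.89 -0.    0.42]
```

View pics/s2.png

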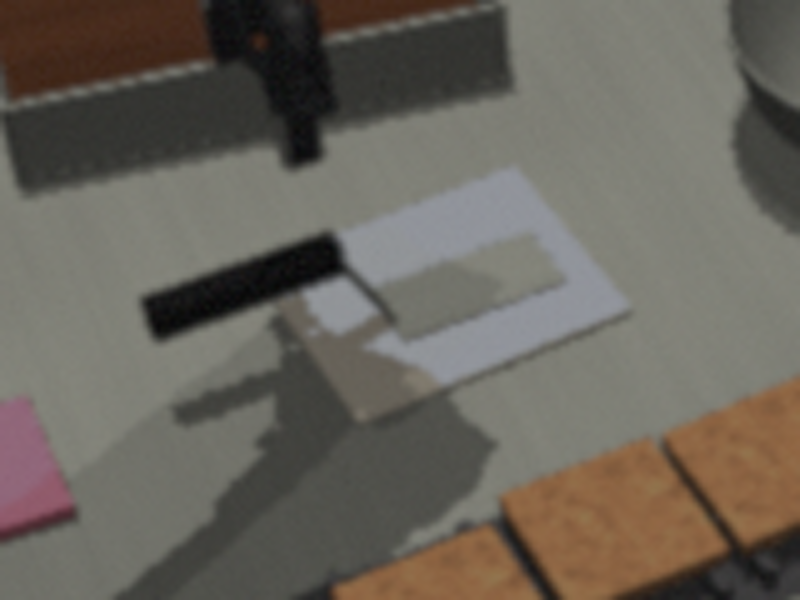

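Request:
step_arm(motion=[[[0.1,0.2,5,0],[0.1,0.2,9,0],[0.1,0.2,11.5,0],[0.1,0.2,11.5,0],[0.1,0.2,11.5,0]]])

```text
time_s: 9.8
tool_pos: [0.4503, 0.3286, 0.0464]
tcp_rot: [[-0.997, -0.075, 0.001], [-0.075, 0.997, 0.0], [-0.001, 0.0, -1.0]]
ft_force: [-0.3, 0.3, -0.5]
opening: 0.995
```

Request:
step_arm(motion=[[[0,0,0,0],[0,0,0,0],[0,0,0,0],[0,0,0,0],[0,0,0,0],[0,0,0,0],[0,0,0,0],[0,0,0,0]]], grip=1)

```text
time_s: 10.8
tool_pos: [0.4493, 0.3293, 0.0454]
tcp_rot: [[-0.997, -0.076, 0.0], [-0.076, 0.997, 0.001], [-0.0, 0.001, -1.0]]
ft_force: [-0.0, 0.8, 2.9]
opening: 0.203
```

```bash
python3 go.py 0.450 0.3275 0.0455 1.649
python3 - <<'E'
from h import *
im=bot.read_camera("side"); crop(im,175,70,160,120,5,"pics/s3.png")
im=bot.read_camera("top"); crop(im,165,160,100,130,5,"pics/t3.png");cv2.imwrite("pics/top3.png",im)
E
```

```text
([-0.051, -0.187, -0.007, -0.002], 1.647)
10.8 [0.4493 0.3293 0.0454] [-0.04  0.85  2.85] 0.203 [ 0.5   0.53 -0.41  0.63  0.    0.42]
```

View pics/s3.png

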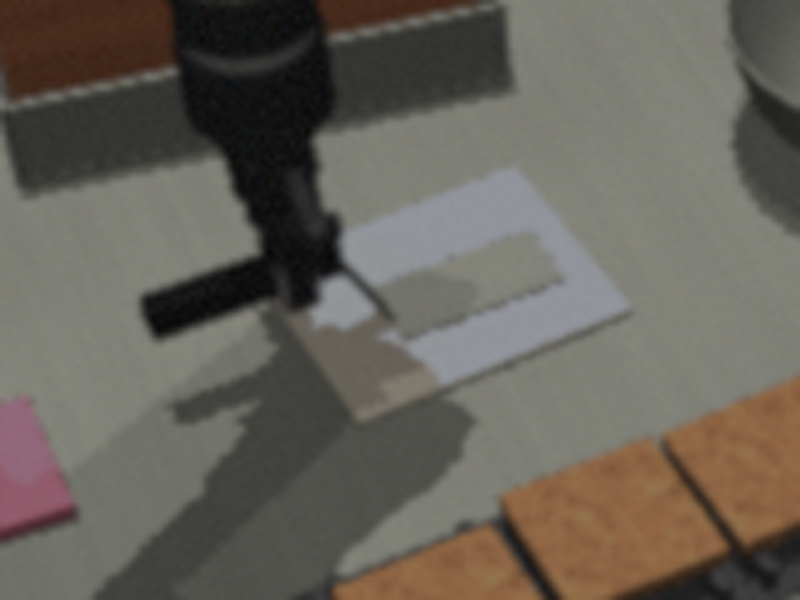

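View pics/t3.png

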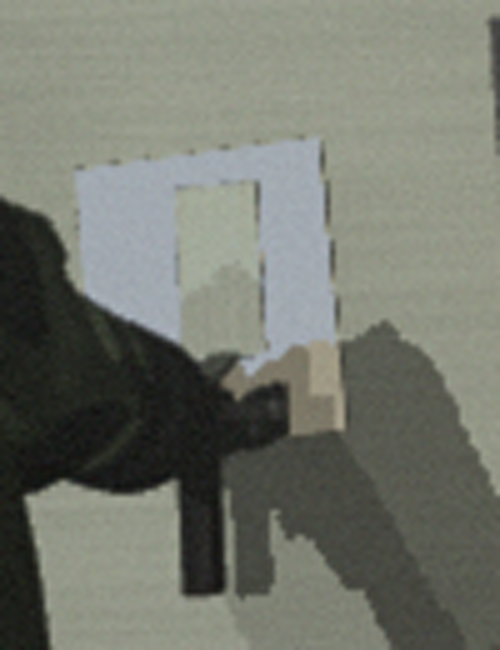

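Request:
step_arm(motion=[[[0,0,-1,0],[0,0,-3,0],[0,0,-6,0],[0,0,-9,0],[0,0,-11,0],[0,0,-11,0],[0,0,-11,0],[0,0,-11,0]]])

```text
time_s: 11.9
tool_pos: [0.4484, 0.3285, 0.154]
tcp_rot: [[-0.997, -0.076, -0.002], [-0.076, 0.997, -0.001], [0.002, -0.001, -1.0]]
ft_force: [0.1, 0.1, -2.8]
opening: 0.201
```

Request:
step_arm(motion=[[[0,0,0,0.1],[0,0,0,0.25],[0,0,0,0.42],[0,0,0,0.59],[0,0,0,0.76],[0,0,0,0.93],[0,0,0,1.1],[0,0,0,1.27],[0,0,0,1.44],[0,0,0,1.57],[0,0,0,1.57],[0,0,0,1.57]]])

```text
time_s: 13.4
tool_pos: [0.4491, 0.3289, 0.1548]
tcp_rot: [[-0.079, 0.997, -0.001], [0.997, 0.079, -0.0], [-0.0, -0.001, -1.0]]
ft_force: [1.2, -0.1, -2.0]
opening: 0.199
```

```bash
python3 go.py 0.6248 0.3361 0.1 0.08
python3 - <<'E'
from h import *
im=bot.read_camera("side"); crop(im,175,50,200,150,4,"pics/s4.png")
im=bot.read_camera("top"); crop(im,165,140,160,150,5,"pics/t4.png")
E
```

```text
([-0.667, 17.577, 5.469, -0.001], 0.079)
13.4 [0.4491 0.3289 0.1548] [ 1.21 -0.12 -1.96] 0.199 [ 0.5   0.4  -0.29  0.88 -0.    1.99]
```

View pics/s4.png

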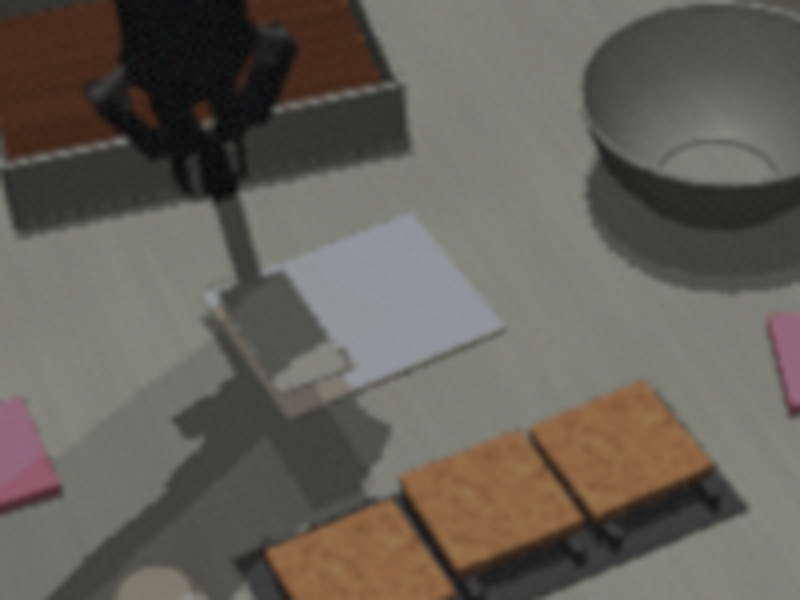

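View pics/t4.png

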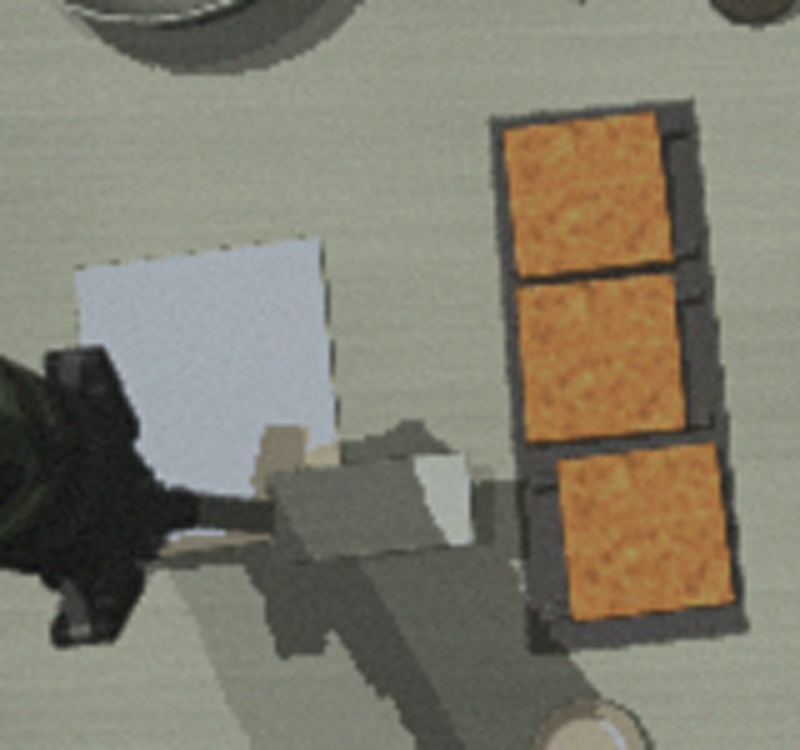

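Run:
```python
from fit import *
t=pc([(465,453),(473,545),(272,475),(283,560)],165,140,5); s=pc([(352,360),(275,391),(290,273),(220,306)],175,50,4)
for a,b in zip(t,s): print(tri(a,b).round(4), (proj("top",tri(a,b))-a).round(2))
o=bot.get_obs();R=o["tcp_rot"];print("pred centre top z",o["tool_pos"][2]-.0394+.0025, (o["tool_pos"]-.1*R[:,0]).round(4))
```

```text
[0.4843 0.1825 0.1207] [[ 0.12 -0.86]]
[0.4362 0.1789 0.1185] [[-0.02  0.16]]
[0.4776 0.2801 0.1123] [[ 0.16 -1.05]]
[0.4321 0.2752 0.1068] [[-0.05  0.33]]
pred centre top z 0.11816562086805224 [0.457  0.2293 0.1551]
```

Request:
step_arm(motion=[[[0,4,0,0],[0,9,1,0],[-0.3,14,3,0],[-0.7,17.6,5,0],[-0.7,17.6,5.5,0],[-0.7,17.6,5.5,0],[-0.7,17.6,5.5,0]]])

```text
time_s: 14.38
tool_pos: [0.6246, 0.3361, 0.1012]
tcp_rot: [[-0.078, 0.997, 0.0], [0.997, 0.078, 0.0], [0.0, 0.0, -1.0]]
ft_force: [0.3, -0.5, -1.0]
opening: 0.202
```

```bash
python3 go.py 0.6248 0.3361 0.0494 0.08
```

```text
([-0.0, 0.016, 5.184, -0.002], 0.078)
14.375 [0.6246 0.3361 0.1012] [ 0.31 -0.46 -1.02] 0.202 [0.39 0.72 0.11 0.97 0.   1.88]
```

Request:
step_arm(motion=[[[0,0,2,0],[0,0,4,0],[0,0,5.2,0],[0,0,5.2,0],[0,0,5.2,0]]])

```text
time_s: 15.0
tool_pos: [0.6258, 0.336, 0.0494]
tcp_rot: [[-0.077, 0.997, 0.002], [0.997, 0.077, 0.001], [0.0, 0.002, -1.0]]
ft_force: [-0.5, 0.4, -1.7]
opening: 0.204
```

```bash
python3 go.py 0.6333 0.2314 0.0494 0.08
python3 - <<'E'
from h import *
im=bot.read_camera("side"); crop(im,215,70,160,120,5,"pics/s5.png")
im=bot.read_camera("top"); crop(im,165,140,160,150,5,"pics/t5.png")
E
```

```text
([-10.486, -0.062, -0.0, -0.003], 0.077)
15.0 [0.6258 0.336  0.0494] [-0.46  0.37 -1.67] 0.204 [ 0.39  0.77  0.07  0.87 -0.    1.88]
```

View pics/s5.png

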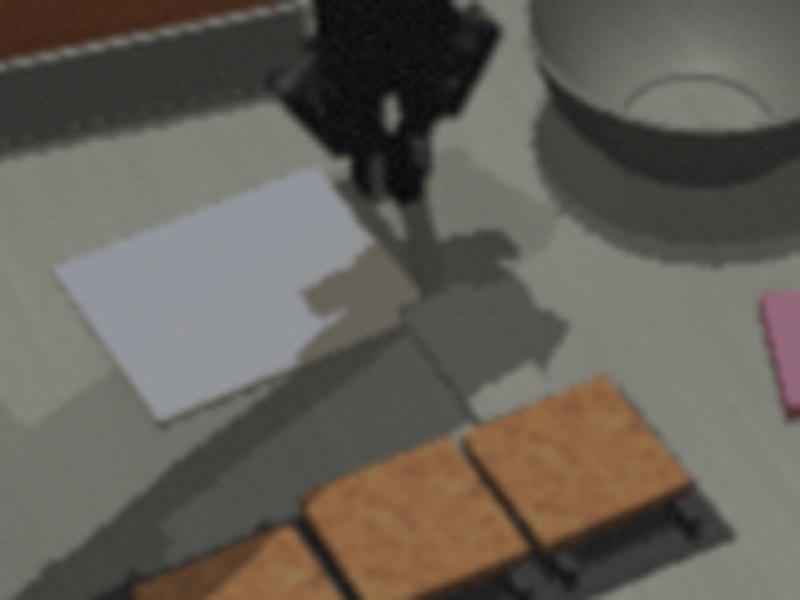

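View pics/t5.png

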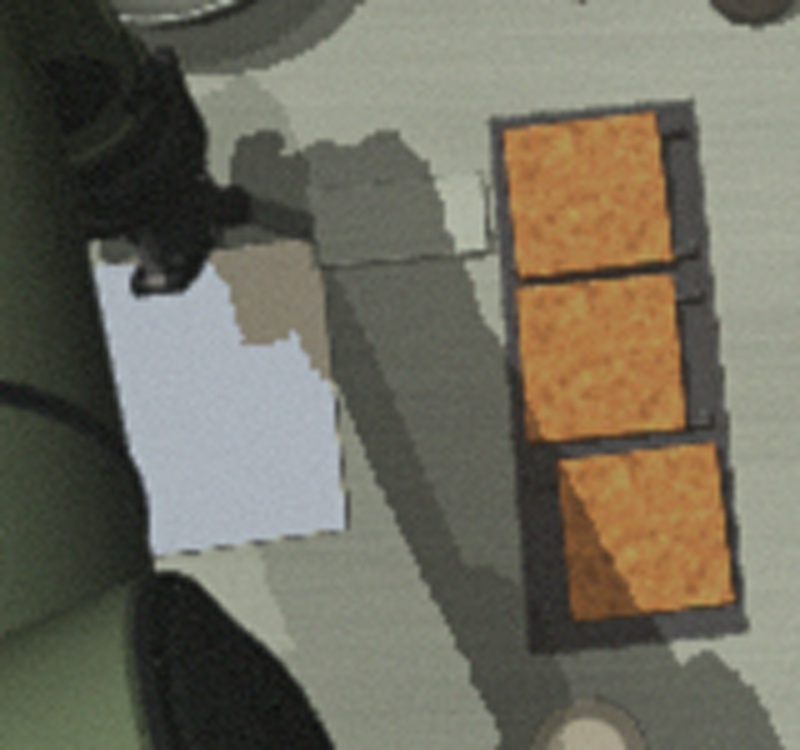

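Request:
step_arm(motion=[[[-1,0,0,0],[-2.5,0,0,0],[-4,0,0,0],[-5.5,0,0,0],[-7,0,0,0],[-8.5,0,0,0],[-9.7,0,0,0],[-10.5,0,0,0],[-10.5,0,0,0],[-10.5,0,0,0]]])

```text
time_s: 16.35
tool_pos: [0.6333, 0.2314, 0.0483]
tcp_rot: [[-0.077, 0.997, 0.0], [0.997, 0.077, 0.0], [0.0, 0.0, -1.0]]
ft_force: [0.7, 0.1, -2.9]
opening: 0.199
```

```bash
python3 go.py 0.6333 0.2314 0.0494 0.08
python3 - <<'E'
from h import *
im=bot.read_camera("side"); crop(im,215,70,160,120,5,"pics/s6.png")
im=bot.read_camera("top"); crop(im,165,140,160,150,5,"pics/t6.png")
E
```

```text
([0.005, -0.004, -0.111, -0.003], 0.077)
16.35 [0.6333 0.2314 0.0483] [ 0.67  0.07 -2.86] 0.199 [ 0.24  0.71 -0.05  0.81  0.    1.73]
```

View pics/s6.png

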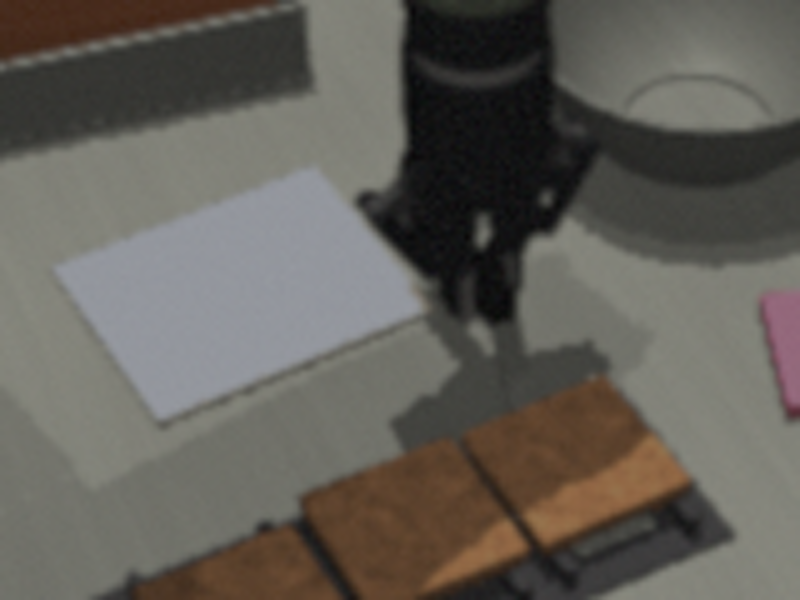

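View pics/t6.png

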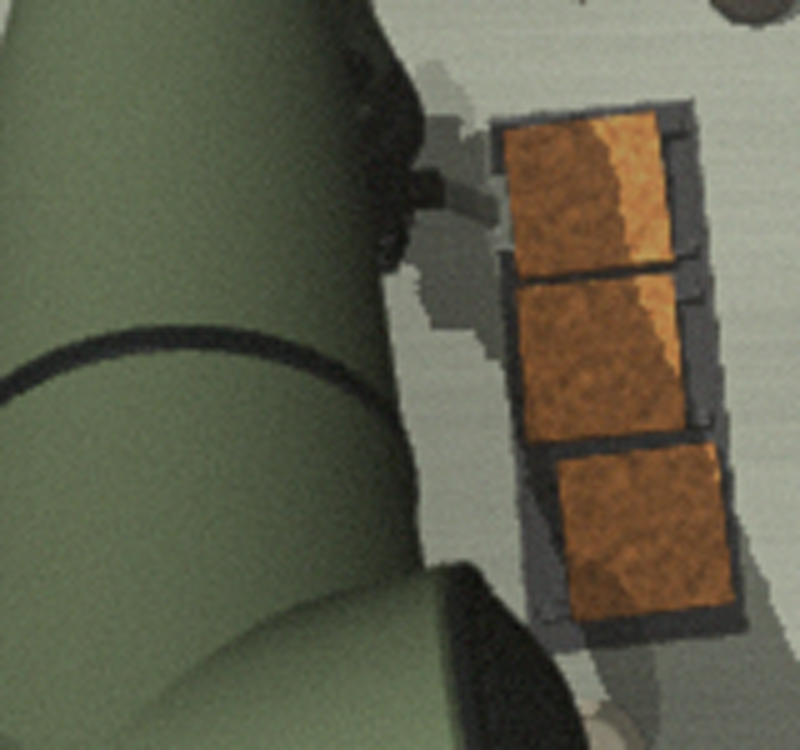

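Request:
step_arm(motion=[[[0,0,-0.4,0],[0,0,-0.7,0],[0,0,-0.9,0],[0,0,-1.1,0],[0,0,-1.3,0],[0,0,-1.6,0],[0,0,-2,0],[0,0,-2.6,0],[0,0,-3.4,0],[0,0,-4.4,0],[0,0,-5.4,0],[0,0,-6.2,0],[0,0,-6.5,0],[0,0,-6.5,0],[0,0,-6.5,0]]])

```text
time_s: 18.32
tool_pos: [0.633, 0.2308, 0.1128]
tcp_rot: [[-0.077, 0.997, -0.001], [0.997, 0.077, -0.0], [-0.0, -0.001, -1.0]]
ft_force: [0.2, -0.5, -2.4]
opening: 0.199
```

```bash
python3 go.py 0.6333 0.2314 0.0494 0.08
python3 - <<'E'
from h import *
im=bot.read_camera("side"); crop(im,215,70,160,120,5,"pics/s7.png")
im=bot.read_camera("top"); crop(im,165,140,160,150,5,"pics/t7.png")
E
```

```text
([0.056, 0.037, 6.342, -0.003], 0.077)
18.325 [0.633  0.2308 0.1128] [ 0.24 -0.46 -2.37] 0.199 [ 0.24  0.64  0.01  0.94 -0.    1.73]
```

View pics/s7.png

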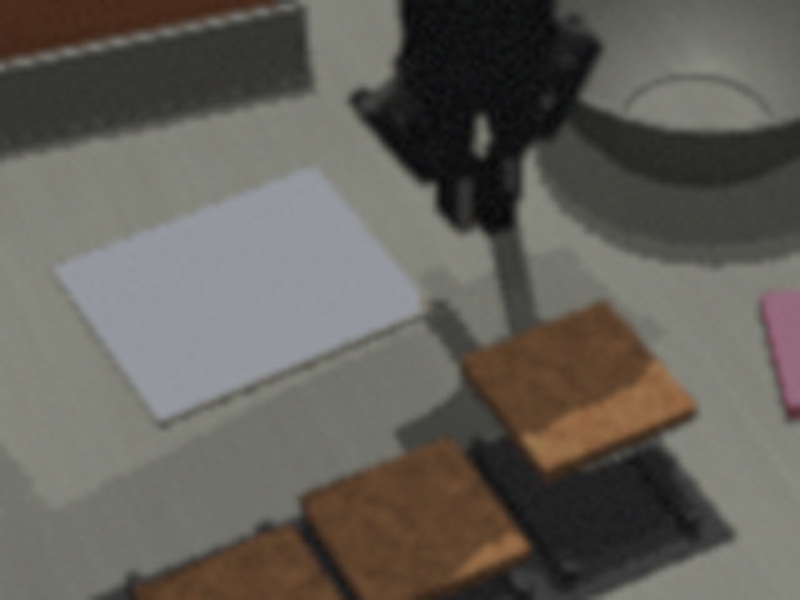

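View pics/t7.png

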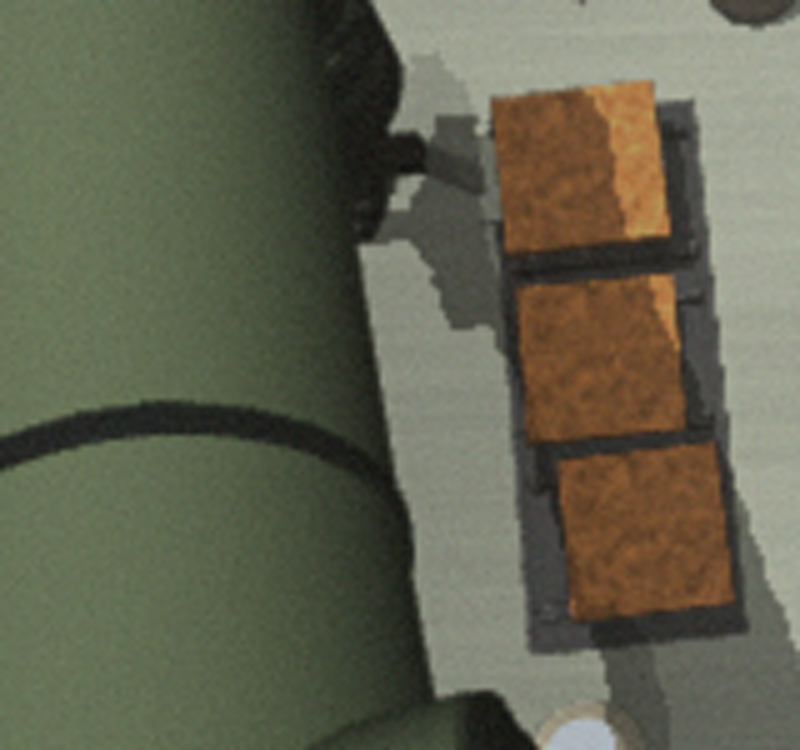

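```bash
python3 go.py 0.6217 -0.0881 0.1128 -0.0376
```

```text
([-31.711, -3.584, 0.005, 0.115], 0.077)
18.425 [0.6331 0.2308 0.1128] [-0.5  -0.51 -2.37] 0.2 [ 0.24  0.64  0.01  0.94 -0.    1.73]
```

Request:
step_arm(motion=[[[-0.6,-0.1,0,0],[-1.9,-0.2,0,0.01],[-3.8,-0.4,0,0.015],[-6.3,-0.7,0,0.02],[-8.9,-1.0,0,0.03],[-11.4,-1.3,0,0.04],[-13.9,-1.6,0,0.05],[-16.5,-1.9,0,0.06],[-19,-2.2,0,0.07],[-21.6,-2.5,0,0.08],[-24.1,-2.8,0,0.09],[-26.6,-3.0,0,0.1],[-28.5,-3.2,0,0.105],[-30.1,-3.4,0,0.11],[-31.1,-3.5,0,0.115],[-31.6,-3.6,0,0.115],[-31.7,-3.6,0,0.115],[-31.7,-3.6,0,0.115]]])

```text
time_s: 20.68
tool_pos: [0.6219, -0.0874, 0.1133]
tcp_rot: [[0.037, 0.999, -0.0], [0.999, -0.037, 0.0], [0.0, -0.0, -1.0]]
ft_force: [-0.4, 0.9, -2.2]
opening: 0.201
```

```bash
python3 go.py 0.6217 -0.0881 0.0484 -0.0376
python3 - <<'E'
from h import *
im=bot.read_camera("side"); crop(im,245,130,200,150,4,"pics/s8.png")
im=bot.read_camera("top"); crop(im,300,140,160,150,5,"pics/t8.png")
E
```

```text
([-0.075, -0.015, 6.485, 0.0], -0.037)
20.675 [ 0.6219 -0.0874  0.1133] [-0.36  0.91 -2.24] 0.201 [-0.26  0.56 -0.14  0.87  0.    1.35]
```

View pics/s8.png

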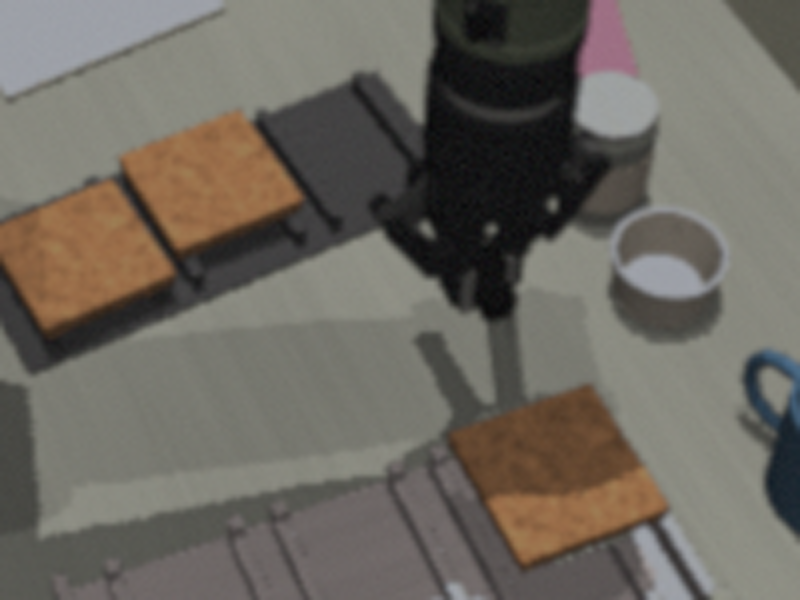

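View pics/t8.png

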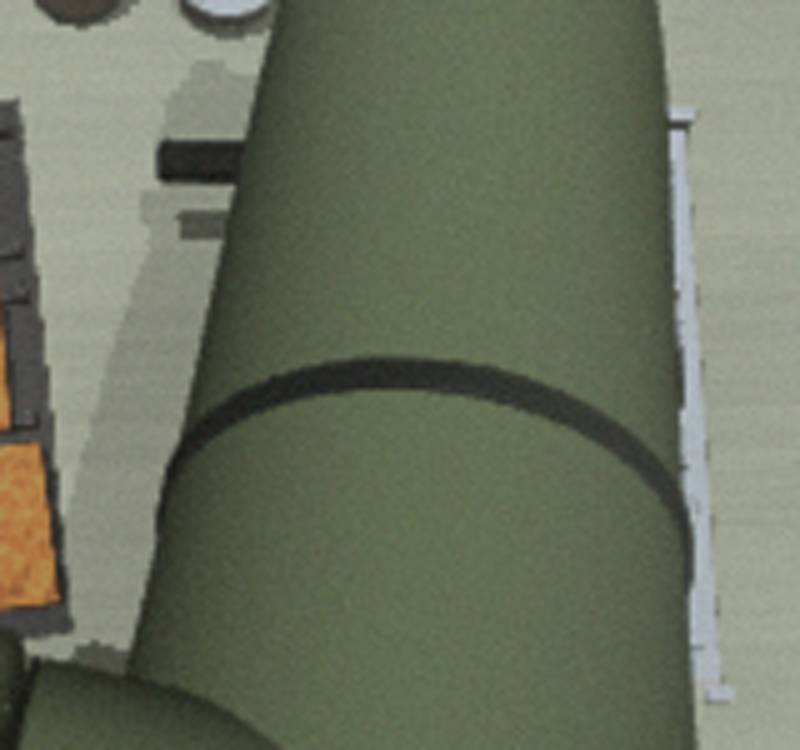

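Run:
```python
from fit import *
uv=pc([(452,433),(592,386),(665,508),(525,563)],245,130,4)
# TL=(-x,-y),TR=(-x,+y),BR=(+x,+y),BL=(+x,-y)
loc=[[-.044,-.044,.0884],[-.044,.044,.0884],[.044,.044,.0884],[.044,-.044,.0884]]
p,e=fit([("side",loc,uv)],[.62,-.19,-1.6]);print(p.round(4),e.ravel())
tr=[.5206,-.1683,-1.6084];c,s=np.cos(tr[2]),np.sin(tr[2]);d=p[:2]-tr[:2];print(d@[c,s],d@[-s,c])
```

```text
[ 0.6175 -0.1937 -1.6019] [-1.12  0.03  0.27 -1.    1.81  0.22 -0.96  0.51]
0.02177045393303956 0.09778623202992295
```

Slab sits at tray (0.022, 0.098), as planned. Lower it.

Request:
step_arm(motion=[[[0,0,1,0],[0,0,2.2,0],[0,0,3.4,0],[0,0,4.2,0],[0,0,4.7,0],[0,0,5,0],[0,0,5.3,0],[0,0,5.6,0],[0,0,6,0],[0,0,6.4,0],[0,0,6.4,0],[0,0,6.4,0]]])

```text
time_s: 22.28
tool_pos: [0.622, -0.088, 0.0494]
tcp_rot: [[0.038, 0.999, 0.0], [0.999, -0.038, -0.0], [-0.0, 0.0, -1.0]]
ft_force: [-0.7, 0.8, -2.0]
opening: 0.196
```

```bash
python3 go.py 0.6217 -0.0881 0.0484 -0.0376
python3 - <<'E'
from h import *
im=bot.read_camera("side"); crop(im,275,190,180,130,4.4,"pics/s9.png")
E
```

```text
([-0.014, -0.026, 0.098, -0.0], -0.038)
22.275 [ 0.622  -0.088   0.0494] [-0.66  0.83 -1.98] 0.196 [-0.26  0.63 -0.2   0.74 -0.    1.35]
```

View pics/s9.png

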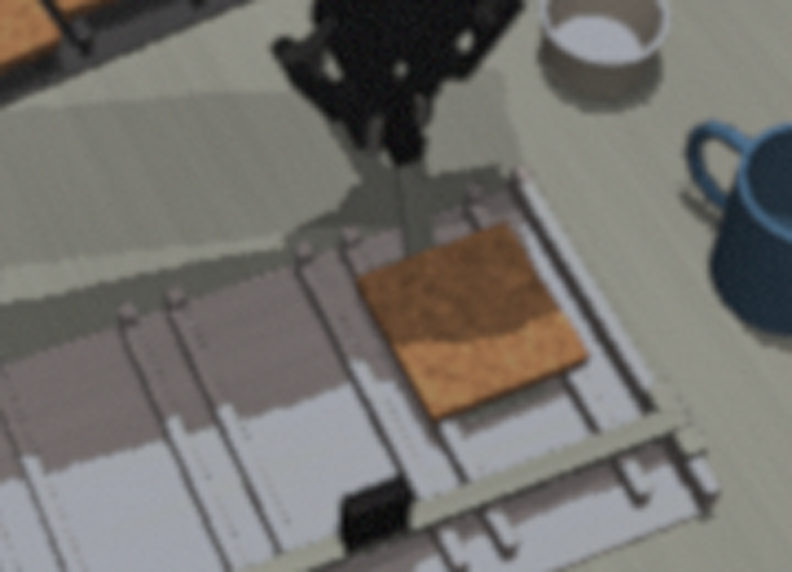

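Request:
step_arm(motion=[[[0.5,0,0,0],[1.5,0,0,0],[3,0,0,0],[5,0,0,0],[7,0,0,0],[9,0,0,0],[11,0,0,0],[12.5,0,0,0],[13,0,0,0],[13,0,-2,0],[13,0,-5,0],[13,0,-7,0],[13,0,-7,0],[13,0,-7,0]]])

```text
time_s: 24.08
tool_pos: [0.6262, 0.0417, 0.1183]
tcp_rot: [[0.039, 0.999, -0.001], [0.999, -0.039, -0.0], [-0.0, -0.001, -1.0]]
ft_force: [0.3, 0.2, -1.4]
opening: 0.204
```

```bash
python3 - <<'E'
from h import *
im=bot.read_camera("side"); crop(im,235,110,220,170,3.6,"pics/s10.png")
E
python3 go.py .5309 .3296 .12 .08
```

```text
([28.394, -10.603, -0.179, -0.118], -0.038)
24.125 [0.6259 0.0418 0.118 ] [-0.31 -0.35 -1.11] 0.203 [-0.05  0.56 -0.13  0.88 -0.    1.56]
```

View pics/s10.png

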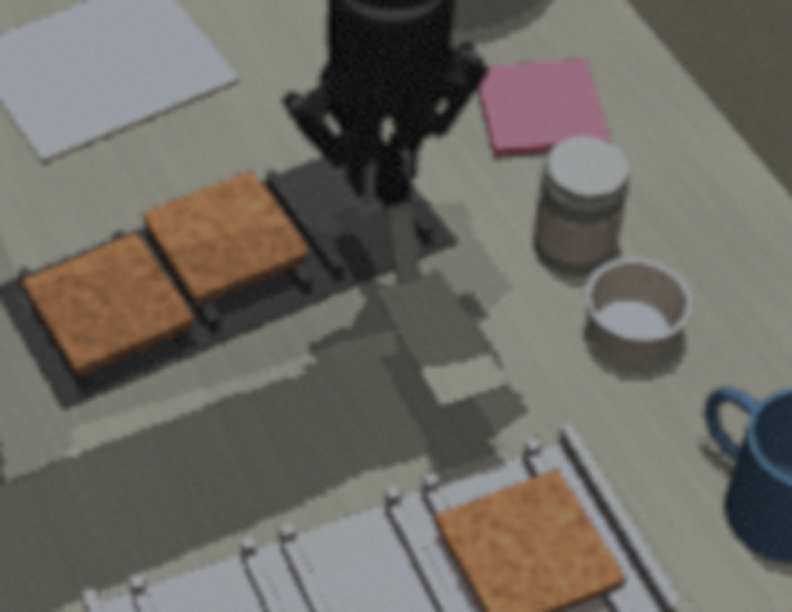

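```bash
python3 go.py .5297 .3295 .12 .08
```

```text
([28.379, -10.723, -0.179, -0.118], -0.038)
24.125 [0.6259 0.0418 0.118 ] [-0.31 -0.35 -1.11] 0.203 [-0.05  0.56 -0.13  0.88 -0.    1.56]
```

Request:
step_arm(motion=[[[3,-1.2,0,-0.02],[8,-3,0,-0.04],[13,-5,0,-0.06],[18,-6.8,0,-0.08],[23,-8.7,0,-0.1],[27,-10.2,0,-0.118],[28.4,-10.7,0,-0.118],[28.4,-10.7,0,-0.118],[28.4,-10.7,0,-0.118]]])

```text
time_s: 25.25
tool_pos: [0.531, 0.3284, 0.1188]
tcp_rot: [[-0.078, 0.997, -0.001], [0.997, 0.078, -0.001], [-0.001, -0.001, -1.0]]
ft_force: [0.9, -1.1, -2.3]
opening: 0.198
```

```bash
python3 go.py .5297 .3295 .049 .08
```

```text
([0.123, -0.119, 6.979, -0.002], 0.078)
25.25 [0.531  0.3284 0.1188] [ 0.89 -1.05 -2.28] 0.198 [ 0.44  0.55 -0.14  0.88 -0.    1.93]
```

Request:
step_arm(motion=[[[0.1,-0.1,2.5,0],[0.1,-0.1,5,0],[0.1,-0.1,6.6,0],[0.1,-0.1,6.8,0],[0.1,-0.1,6.8,0],[0.1,-0.1,6.8,0]]])

```text
time_s: 26.0
tool_pos: [0.5305, 0.331, 0.0524]
tcp_rot: [[-0.08, 0.997, 0.002], [0.997, 0.08, 0.001], [0.001, 0.002, -1.0]]
ft_force: [0.0, -0.0, -2.0]
opening: 0.2
```

```bash
python3 go.py .5382 .2249 .050 .08;  python3 - <<'E'
from h import *
im=bot.read_camera("side"); crop(im,205,80,160,120,5,"pics/s11.png")
im=bot.read_camera("top"); crop(im,165,140,160,150,5,"pics/t11.png")
E
```

```text
([-10.643, -0.076, 0.229, -0.0], 0.08)
26.0 [0.5305 0.331  0.0524] [ 0.03 -0.04 -2.03] 0.2 [ 0.44  0.62 -0.21  0.74 -0.    1.93]
```

View pics/s11.png

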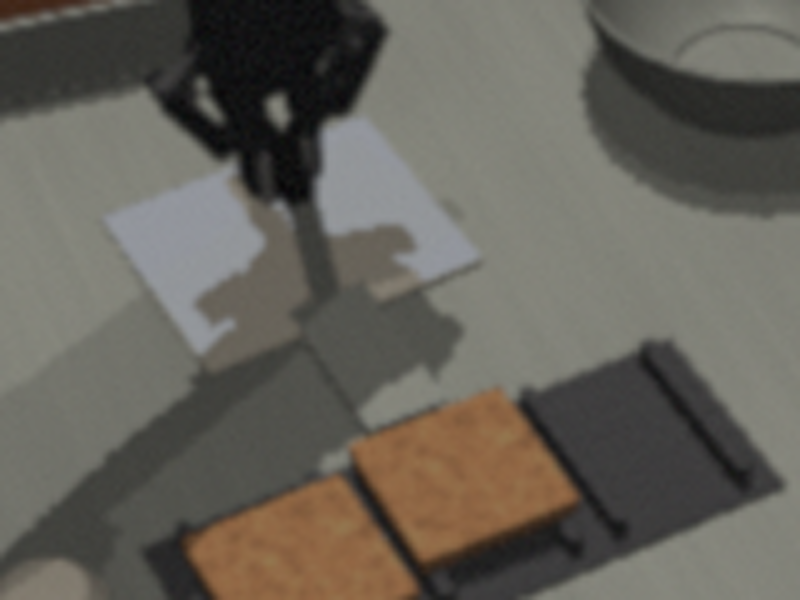

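View pics/t11.png

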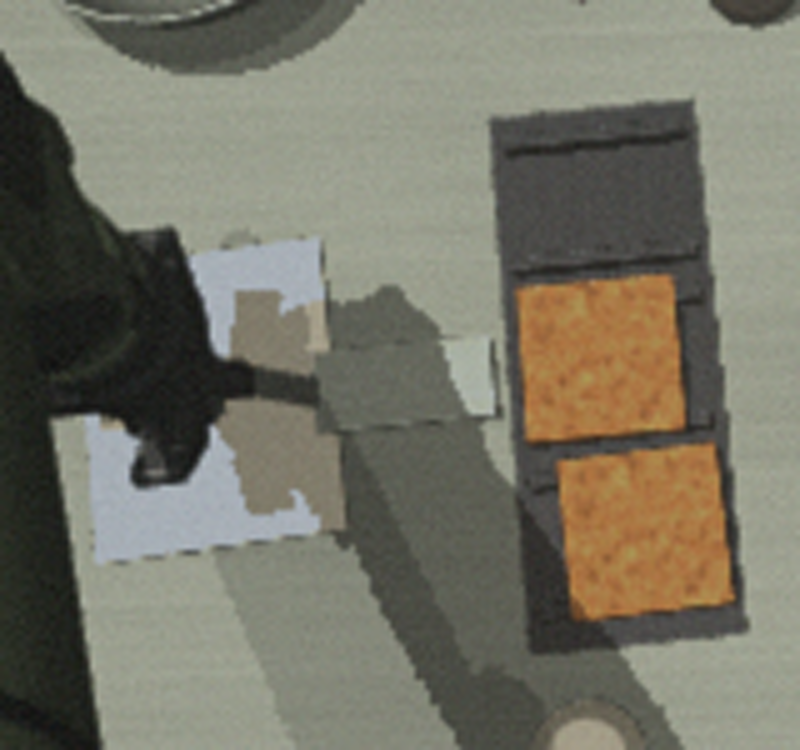

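Request:
step_arm(motion=[[[-1,0,0.1,0],[-2.5,0,0.2,0],[-4,0,0.2,0],[-5.5,0,0.2,0],[-7,0,0.2,0],[-8.5,0,0.2,0],[-9.8,0,0.2,0],[-10.6,0,0.2,0],[-10.6,0,0.2,0],[-10.6,0,0.2,0]]])

```text
time_s: 27.35
tool_pos: [0.5381, 0.2254, 0.0493]
tcp_rot: [[-0.08, 0.997, 0.0], [0.997, 0.08, 0.0], [0.0, 0.0, -1.0]]
ft_force: [-0.6, 0.1, -1.7]
opening: 0.201
```

```bash
python3 go.py .5382 .2249 .050 .08;  python3 - <<'E'
from h import *
im=bot.read_camera("side"); crop(im,205,80,160,120,5,"pics/s12.png")
E
```

```text
([-0.054, 0.008, -0.071, 0.0], 0.08)
27.35 [0.5381 0.2254 0.0493] [-0.57  0.13 -1.69] 0.201 [ 0.27  0.56 -0.33  0.68  0.    1.76]
```

View pics/s12.png

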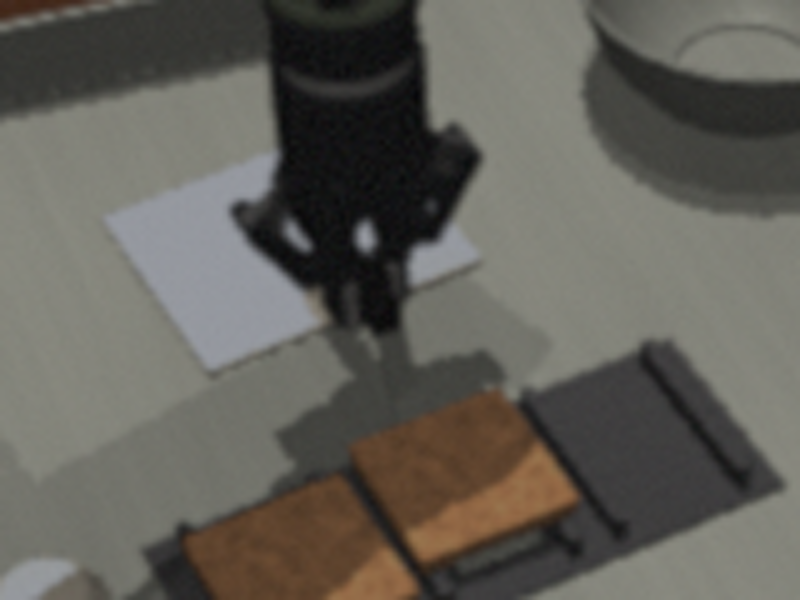

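Request:
step_arm(motion=[[[0,0,-0.4,0],[0,0,-0.6,0],[0,0,-0.8,0],[0,0,-1.0,0],[0,0,-1.3,0],[0,0,-1.6,0],[0,0,-2,0],[0,0,-2.6,0],[0,0,-3.4,0],[0,0,-4.4,0],[0,0,-5.4,0],[0,0,-6.1,0],[0,0,-6.4,0],[0,0,-6.4,0],[0,0,-6.4,0]]])

```text
time_s: 29.28
tool_pos: [0.5378, 0.225, 0.1129]
tcp_rot: [[-0.08, 0.997, -0.001], [0.997, 0.08, -0.0], [-0.0, -0.001, -1.0]]
ft_force: [1.3, -0.6, -3.3]
opening: 0.203
```

```bash
python3 go.py .5238 -.0844 .1133 -.0376;  python3 - <<'E'
from h import *
im=bot.read_camera("side"); crop(im,205,80,160,120,5,"pics/s13.png")
E
```

```text
([-30.731, -3.865, -0.032, 0.118], 0.08)
29.275 [0.5378 0.225  0.1129] [ 1.3  -0.61 -3.35] 0.203 [ 0.27  0.49 -0.27  0.82 -0.    1.76]
```

View pics/s13.png

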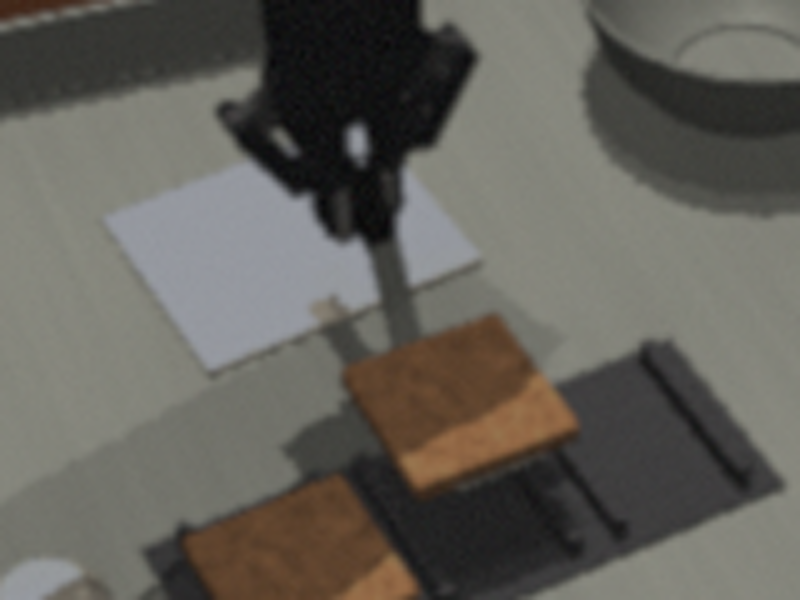

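Request:
step_arm(motion=[[[-0.6,-0.1,0,0],[-1.9,-0.2,0,0.01],[-3.7,-0.5,0,0.015],[-6.1,-0.8,0,0.02],[-8.6,-1.1,0,0.03],[-11.1,-1.4,0,0.04],[-13.5,-1.7,0,0.05],[-16,-2.0,0,0.06],[-18.4,-2.3,0,0.07],[-20.9,-2.6,0,0.08],[-23.4,-3.0,0,0.09],[-25.8,-3.3,0,0.1],[-27.7,-3.5,0,0.11],[-29.2,-3.7,0,0.118],[-30.2,-3.8,0,0.118],[-30.7,-3.9,0,0.118],[-30.7,-3.9,0,0.118],[-30.7,-3.9,0,0.118]]])

```text
time_s: 31.58
tool_pos: [0.5237, -0.0835, 0.1132]
tcp_rot: [[0.037, 0.999, -0.0], [0.999, -0.037, 0.0], [0.0, -0.0, -1.0]]
ft_force: [0.4, 0.3, -3.9]
opening: 0.198
```

```bash
python3 go.py .5238 -.0844 .049 -.0376;  python3 - <<'E'
from h import *
im=bot.read_camera("side"); crop(im,245,150,200,150,4,"pics/s14.png")
E
```

```text
([-0.093, 0.018, 6.423, 0.0], -0.037)
31.575 [ 0.5237 -0.0835  0.1132] [ 0.42  0.25 -3.87] 0.198 [-0.3   0.4  -0.41  0.76  0.    1.31]
```

View pics/s14.png

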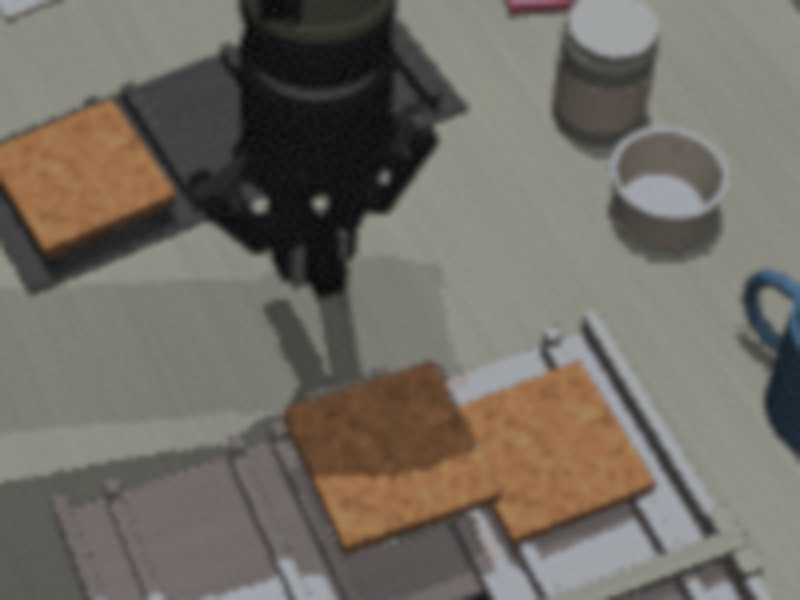

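```bash
cat > sf.py <<'E'
from fit import *
def sf(px,ox,oy,s,z):
    loc=[[-.044,-.044,z],[-.044,.044,z],[.044,.044,z],[.044,-.044,z]]
    p,e=fit([("side",loc,pc(px,ox,oy,s))],[.55,-.19,-1.6])
    tr=[.5206,-.1683,-1.6084];c,s_=np.cos(tr[2]),np.sin(tr[2]);d=p[:2]-tr[:2];print(p.round(4),e.ravel(),"tray",(d@[c,s_]).round(4),(d@[-s_,c]).round(4),round(p[2]-tr[2],3))
E
python3 - <<'E'
from sf import *
sf([(288,410),(433,362),(498,493),(352,546)],245,150,4,.0884)
sf([(458,402),(582,363),(653,485),(518,538)],245,150,4,.032)
E
```

```text
[ 0.5212 -0.1909 -1.6195] [-1.33 -0.    0.63 -0.76  2.   -0.14 -1.29  0.65] tray 0.0226 0.0015 -0.011
[ 0.6204 -0.1939 -1.6272] [-2.72  1.07  1.72 -0.95  2.03  0.01 -1.01 -0.35] tray 0.0218 0.1006 -0.019
```

Request:
step_arm(motion=[[[0,0,1,0],[0,0,2.2,0],[0,0,3.4,0],[0,0,4.2,0],[0,0,4.7,0],[0,0,5,0],[0,0,5.3,0],[0,0,5.6,0],[0,0,6,0],[0,0,6.4,0],[0,0,6.4,0],[0,0,6.4,0]]])

```text
time_s: 33.12
tool_pos: [0.5238, -0.0841, 0.0493]
tcp_rot: [[0.038, 0.999, 0.0], [0.999, -0.038, -0.0], [-0.0, 0.0, -1.0]]
ft_force: [0.1, 0.4, -2.2]
opening: 0.197
```

```bash
python3 go.py .5238 -.0844 .049 -.0376;  python3 - <<'E'
from h import *
im=bot.read_camera("side"); crop(im,245,190,200,150,4,"pics/s15.png")
E
```

```text
([-0.033, 0.002, 0.034, -0.0], -0.038)
33.125 [ 0.5238 -0.0841  0.0493] [ 0.13  0.36 -2.23] 0.197 [-0.3   0.49 -0.47  0.61 -0.    1.31]
```

View pics/s15.png

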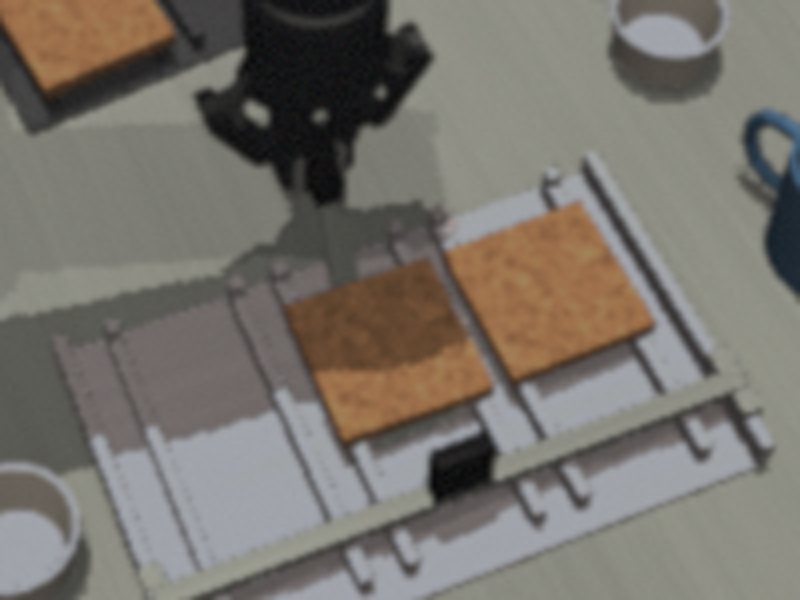

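Both slabs lie flat on the runners. Withdraw.

Request:
step_arm(motion=[[[0.5,0,0,0],[1.5,0,0,0],[3,0,0,0],[5,0,0,0],[7,0,0,0],[9,0,0,0],[11,0,0,0],[12.5,0,0,0],[13,0,0,0],[13,0,-2,0],[13,0,-5,0],[13,0,-7,0],[13,0,-7,0],[13,0,-7,0]]])

```text
time_s: 34.92
tool_pos: [0.5281, 0.0457, 0.1185]
tcp_rot: [[0.038, 0.999, -0.001], [0.999, -0.038, -0.0], [-0.0, -0.001, -1.0]]
ft_force: [-0.7, 0.2, -2.7]
opening: 0.199
```

```bash
python3 - <<'E'
from h import *
im=bot.read_camera("side"); crop(im,215,110,240,200,3,"pics/s16.png")
E
python3 go.py .4350 .3070 .12 .08
```

```text
([25.746, -10.277, -0.161, -0.118], -0.038)
34.975 [0.5278 0.0458 0.1182] [ 0.12 -0.12 -1.7 ] 0.203 [-0.05  0.4  -0.4   0.77 -0.    1.56]
```

View pics/s16.png

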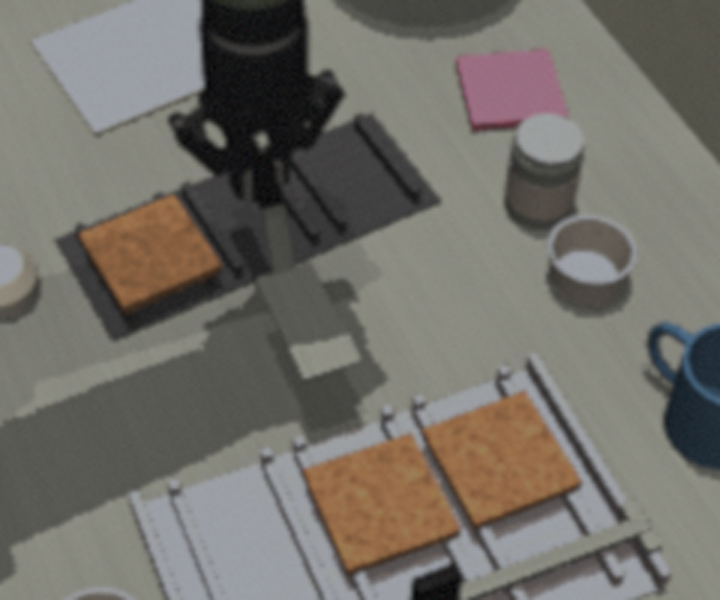

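```bash
python3 go.py .4316 .3312 .12 .08
```

```text
([28.151, -10.709, -0.16, -0.118], -0.038)
34.975 [0.5278 0.0458 0.1182] [ 0.12 -0.12 -1.7 ] 0.203 [-0.05  0.4  -0.4   0.77 -0.    1.56]
```

Request:
step_arm(motion=[[[3,-1.2,0,-0.02],[8,-3,0,-0.04],[13,-5,0,-0.06],[18,-6.8,0,-0.08],[23,-8.7,0,-0.1],[27,-10.2,0,-0.118],[28.2,-10.7,0,-0.118],[28.2,-10.7,0,-0.118],[28.2,-10.7,0,-0.118],[28.2,-10.7,0,-0.118]]])

```text
time_s: 36.22
tool_pos: [0.4329, 0.3305, 0.1191]
tcp_rot: [[-0.078, 0.997, -0.0], [0.997, 0.078, -0.0], [-0.0, -0.0, -1.0]]
ft_force: [0.3, 0.5, -1.5]
opening: 0.204
```

```bash
python3 go.py .4316 .3312 .051 .08
```

```text
([0.081, -0.126, 6.814, -0.002], 0.078)
36.225 [0.4329 0.3305 0.1191] [ 0.32  0.46 -1.51] 0.204 [ 0.52  0.42 -0.37  0.79 -0.    2.01]
```

Request:
step_arm(motion=[[[0.1,-0.1,2.5,0],[0.1,-0.1,5,0],[0.1,-0.1,6.6,0],[0.1,-0.1,6.8,0],[0.1,-0.1,6.8,0],[0.1,-0.1,6.8,0]]])

```text
time_s: 36.98
tool_pos: [0.4321, 0.333, 0.0522]
tcp_rot: [[-0.08, 0.997, 0.001], [0.997, 0.08, 0.001], [0.001, 0.002, -1.0]]
ft_force: [0.3, 0.1, -1.9]
opening: 0.195
```

```bash
python3 go.py .4421 .2016 .050 .08;  python3 - <<'E'
from h import *
im=bot.read_camera("side"); crop(im,195,90,160,120,5,"pics/s17.png")
im=bot.read_camera("top"); crop(im,165,160,160,150,5,"pics/t17.png")
E
```

```text
([-13.18, -0.053, 0.21, -0.0], 0.08)
36.975 [0.4321 0.333  0.0522] [ 0.33  0.13 -1.93] 0.195 [ 0.52  0.5  -0.43  0.63 -0.    2.01]
```

View pics/s17.png

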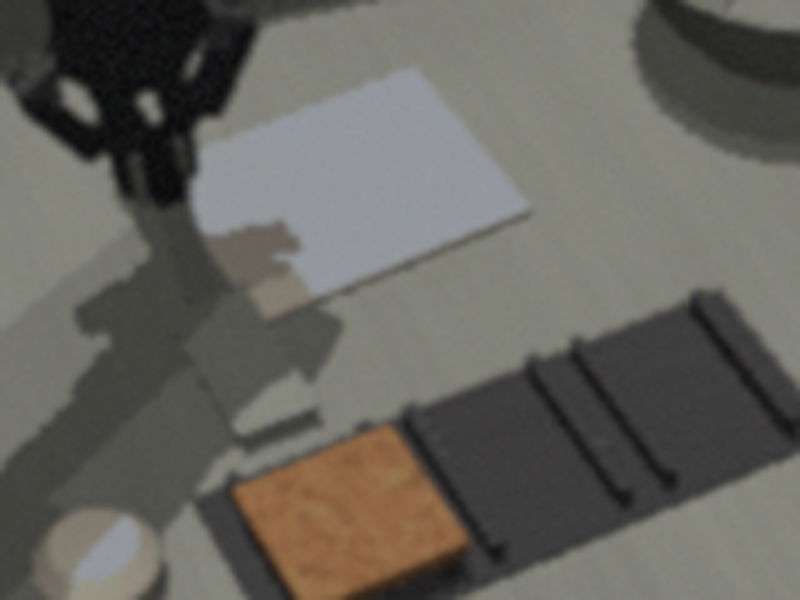

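View pics/t17.png

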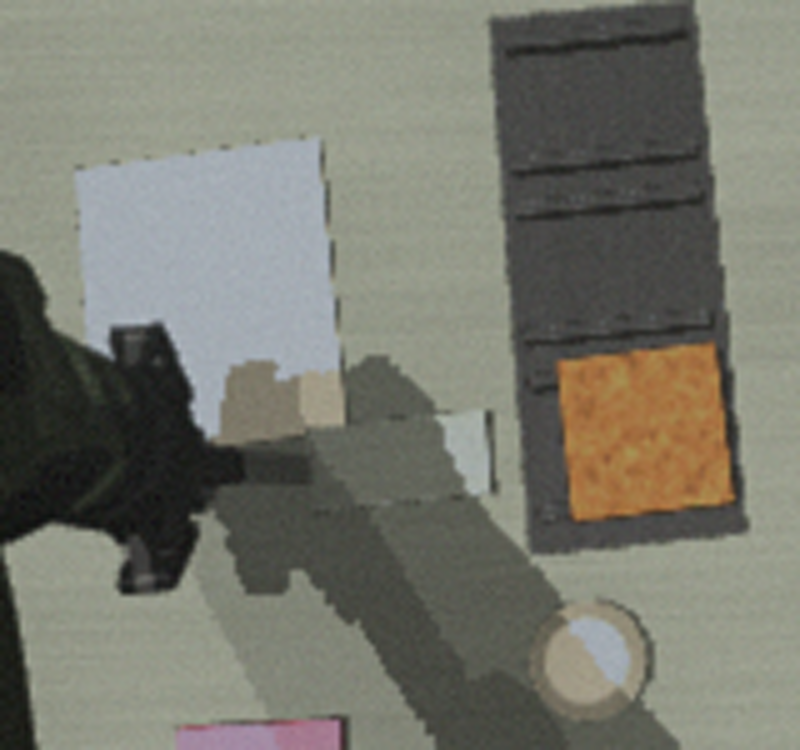

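Request:
step_arm(motion=[[[-1,0,0.1,0],[-2.5,0,0.2,0],[-4,0,0.2,0],[-5.5,0,0.2,0],[-7,0,0.2,0],[-8.5,0,0.2,0],[-10,0,0.2,0],[-11.5,0,0.2,0],[-12.6,0,0.2,0],[-13.2,0,0.2,0],[-13.2,0,0.2,0],[-13.2,0,0.2,0]]])

```text
time_s: 38.58
tool_pos: [0.442, 0.2014, 0.0493]
tcp_rot: [[-0.08, 0.997, 0.0], [0.997, 0.08, 0.0], [0.0, 0.0, -1.0]]
ft_force: [0.7, -0.0, -2.6]
opening: 0.199
```

```bash
python3 go.py .4421 .2016 .050 .08;  python3 - <<'E'
from h import *
im=bot.read_camera("side"); crop(im,195,90,160,140,5,"pics/s18.png")
E
```

```text
([0.018, 0.013, -0.068, 0.0], 0.08)
38.575 [0.442  0.2014 0.0493] [ 0.68 -0.02 -2.57] 0.199 [ 0.28  0.42 -0.59  0.56  0.    1.77]
```

View pics/s18.png

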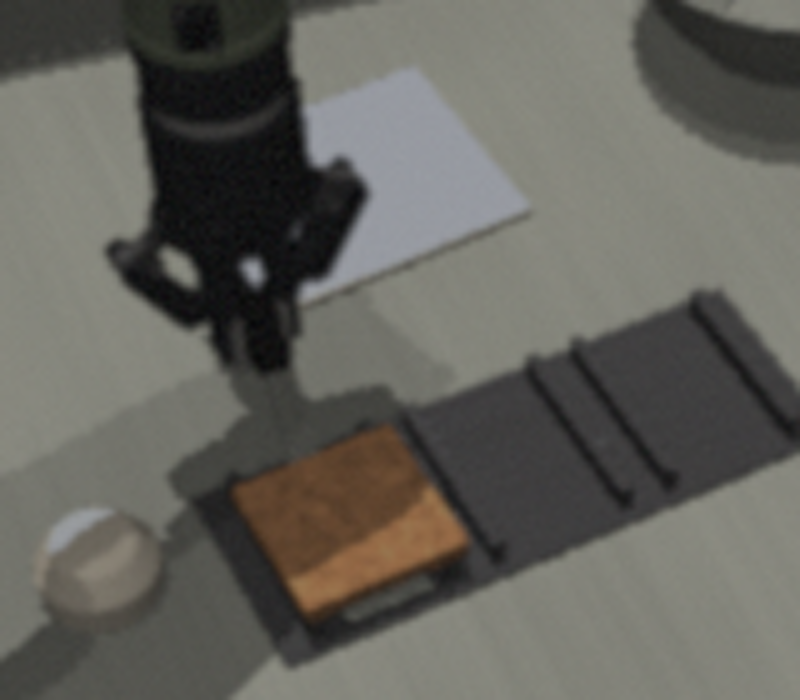

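Request:
step_arm(motion=[[[0,0,-0.4,0],[0,0,-0.6,0],[0,0,-0.8,0],[0,0,-1.0,0],[0,0,-1.3,0],[0,0,-1.6,0],[0,0,-2,0],[0,0,-2.6,0],[0,0,-3.4,0],[0,0,-4.4,0],[0,0,-5.4,0],[0,0,-6.1,0],[0,0,-6.4,0],[0,0,-6.4,0],[0,0,-6.4,0]]])

```text
time_s: 40.5
tool_pos: [0.4416, 0.201, 0.113]
tcp_rot: [[-0.08, 0.997, -0.001], [0.997, 0.08, -0.0], [-0.0, -0.001, -1.0]]
ft_force: [-1.1, -0.3, -2.6]
opening: 0.199
```

```bash
python3 go.py .4259 -.0807 .1133 -.0376;  python3 - <<'E'
from h import *
im=bot.read_camera("side"); crop(im,195,90,160,120,5,"pics/s19.png")
E
```

```text
([-27.955, -3.819, -0.026, 0.118], 0.08)
40.5 [0.4416 0.201  0.113 ] [-1.07 -0.34 -2.58] 0.199 [ 0.27  0.33 -0.53  0.72  0.    1.77]
```

View pics/s19.png

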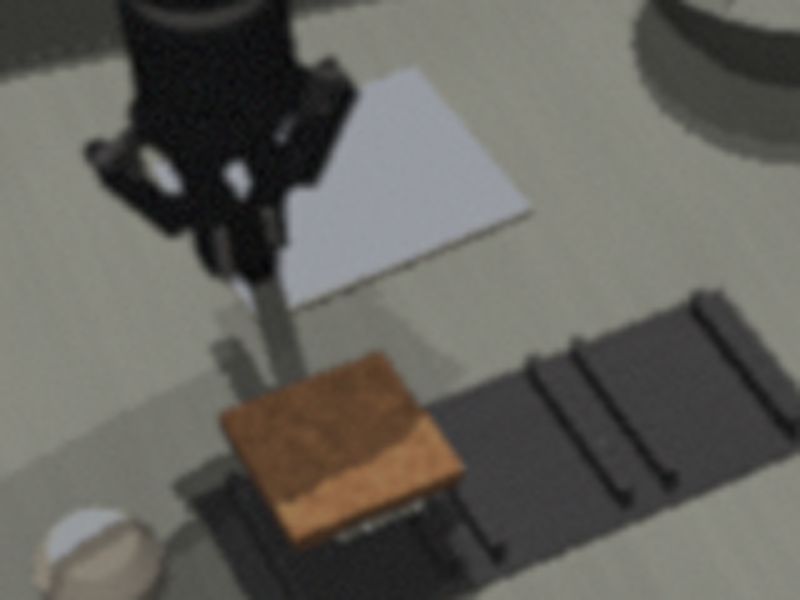

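Request:
step_arm(motion=[[[-0.6,-0.1,0,0],[-1.7,-0.2,0,0.01],[-3.4,-0.5,0,0.015],[-5.6,-0.8,0,0.02],[-7.8,-1.1,0,0.03],[-10,-1.4,0,0.04],[-12.3,-1.7,0,0.05],[-14.5,-2.0,0,0.06],[-16.8,-2.3,0,0.07],[-19,-2.6,0,0.08],[-21.3,-2.9,0,0.09],[-23.5,-3.2,0,0.1],[-25.2,-3.4,0,0.11],[-26.6,-3.6,0,0.118],[-27.5,-3.7,0,0.118],[-27.9,-3.8,0,0.118],[-27.9,-3.8,0,0.118],[-27.9,-3.8,0,0.118]]])

```text
time_s: 42.8
tool_pos: [0.4262, -0.0796, 0.1132]
tcp_rot: [[0.037, 0.999, -0.0], [0.999, -0.037, 0.0], [0.0, -0.0, -1.0]]
ft_force: [0.8, -0.1, -1.9]
opening: 0.197
```

```bash
python3 go.py .4259 -.0807 .049 -.0376;  python3 - <<'E'
from h import *
im=bot.read_camera("side"); crop(im,225,180,200,150,4,"pics/s20.png")
E
```

```text
([-0.113, -0.029, 6.423, 0.0], -0.037)
42.8 [ 0.4262 -0.0796  0.1132] [ 0.79 -0.08 -1.89] 0.197 [-0.36  0.24 -0.65  0.68  0.    1.25]
```

View pics/s20.png

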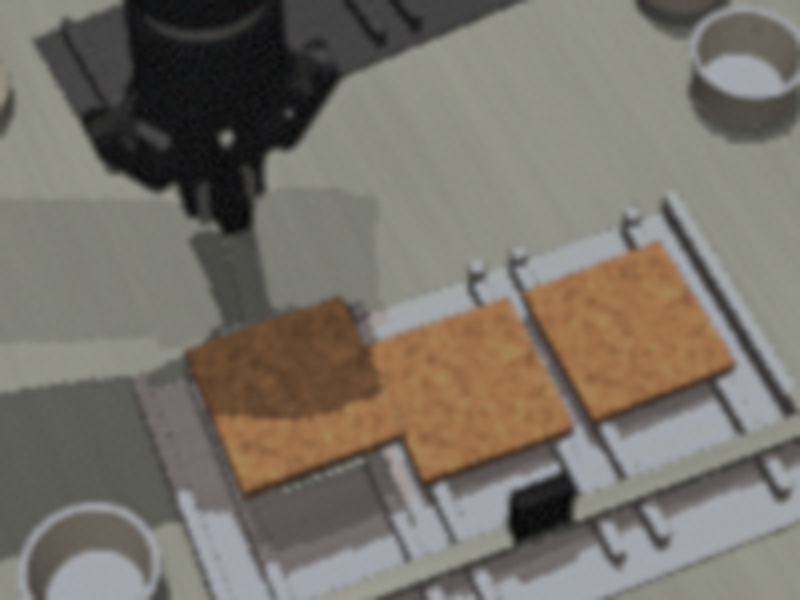

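Run:
```python
from sf import *
sf([(190,352),(340,298),(405,438),(248,494)],225,180,4,.0884)
sf([(369,346),(508,300),(572,430),(428,480)],225,180,4,.032)
sf([(525,290),(660,241),(733,366),(595,418)],225,180,4,.032)
```

```text
[ 0.4231 -0.1872 -1.6056] [-1.16  0.05  0.99 -0.22  1.15 -0.59 -0.94  0.6 ] tray 0.0226 -0.0967 0.003
[ 0.5212 -0.1918 -1.6291] [-1.28  0.07  0.89 -0.64  1.4  -0.27 -0.99  0.64] tray 0.0235 0.0014 -0.021
[ 0.6175 -0.1939 -1.6017] [-0.84  0.07  0.47 -0.25  1.12 -0.35 -0.73  0.4 ] tray 0.0219 0.0978 0.007
```

Request:
step_arm(motion=[[[-0.1,0,1,0],[-0.1,0,2.2,0],[-0.1,0,3.4,0],[-0.1,0,4.2,0],[-0.1,0,4.7,0],[-0.1,0,5,0],[-0.1,0,5.3,0],[-0.1,0,5.6,0],[-0.1,0,6,0],[-0.1,0,6.4,0],[-0.1,0,6.4,0],[-0.1,0,6.4,0]]])

```text
time_s: 44.35
tool_pos: [0.4264, -0.0811, 0.0493]
tcp_rot: [[0.038, 0.999, 0.0], [0.999, -0.038, -0.0], [-0.0, 0.0, -1.0]]
ft_force: [0.1, -0.6, -2.7]
opening: 0.198
```

Run:
```python
from h import *
im=bot.read_camera("side"); crop(im,225,190,200,150,4,"pics/s21.png")
```

```text
(no output)
```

View pics/s21.png

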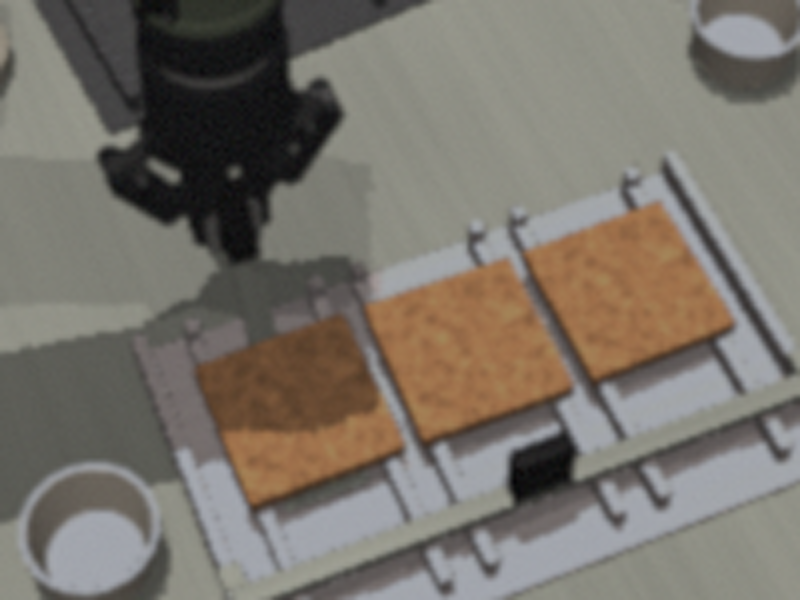

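Request:
step_arm(motion=[[[0.5,0,0,0],[1.5,0,0,0],[3,0,0,0],[5,0,0,0],[7,0,0,0],[9,0,0,0],[11,0,0,0],[12.5,0,0,0],[13,0,0,0],[13,0,-2,0],[13,0,-6,0],[13,0,-10,0],[13,0,-10.5,0],[13,0,-10.5,0]]])

```text
time_s: 46.15
tool_pos: [0.4311, 0.0487, 0.154]
tcp_rot: [[0.038, 0.999, 0.0], [0.999, -0.038, -0.0], [-0.0, 0.0, -1.0]]
ft_force: [-0.7, -0.4, -3.1]
opening: 0.203
```

```bash
python3 go.py .4493 .3293 .15 1.647
```

```text
([28.109, 0.744, 0.395, -1.685], -0.038)
46.15 [0.4311 0.0487 0.154 ] [-0.73 -0.43 -3.05] 0.203 [-0.06  0.19 -0.6   0.79 -0.    1.55]
```

```bash
python3 go.py .4493 .3293 .15 1.647
```

```text
([28.109, 0.744, 0.395, -1.685], -0.038)
46.15 [0.4311 0.0487 0.154 ] [-0.73 -0.43 -3.05] 0.203 [-0.06  0.19 -0.6   0.79 -0.    1.55]
```

Request:
step_arm(motion=[[[3,0,0,-0.1],[7,0.2,0,-0.25],[11,0.3,0,-0.4],[15,0.4,0.1,-0.55],[19,0.5,0.2,-0.7],[23,0.6,0.3,-0.85],[26,0.7,0.4,-1.0],[28.1,0.7,0.4,-1.15],[28.1,0.7,0.4,-1.3],[28.1,0.7,0.4,-1.45],[28.1,0.7,0.4,-1.58],[28.1,0.7,0.4,-1.685],[28.1,0.7,0.4,-1.685],[28.1,0.7,0.4,-1.685],[28.1,0.7,0.4,-1.685]]])

```text
time_s: 48.02
tool_pos: [0.4487, 0.3292, 0.1498]
tcp_rot: [[-0.997, -0.075, -0.001], [-0.075, 0.997, -0.001], [0.001, -0.0, -1.0]]
ft_force: [-1.0, -0.9, -2.3]
opening: 0.199
```

```bash
python3 go.py .4493 .3293 .046 1.647;python3 - <<'E'
from h import *
im=bot.read_camera("side"); cv2.imwrite("pics/s22.png",im)
E
```

```text
([-0.072, 0.013, 10.377, -0.001], 1.646)
48.025 [0.4487 0.3292 0.1498] [-1.01 -0.87 -2.32] 0.199 [ 0.5   0.41 -0.3   0.87 -0.    0.43]
```

View pics/s22.png

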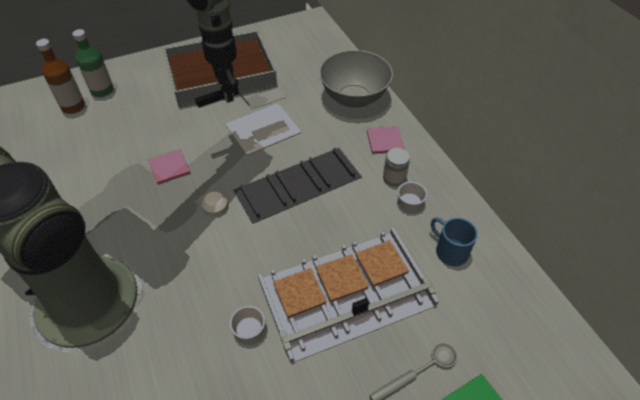

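All three slabs lie flat on the tray, the bar is open and the turner is above the board. Lower it there.

Request:
step_arm(motion=[[[0,0,3,0],[0,0,6,0],[0,0,8.5,0],[0,0,9.7,0],[0,0,10.1,0],[0,0,10.3,0],[0,0,10.4,0],[0,0,10.4,0],[0,0,10.4,0]]])

```text
time_s: 49.2
tool_pos: [0.4491, 0.3295, 0.0467]
tcp_rot: [[-0.997, -0.076, 0.001], [-0.076, 0.997, 0.0], [-0.001, 0.0, -1.0]]
ft_force: [0.1, -0.2, -1.7]
opening: 0.204
```

```bash
python3 go.py .4493 .3293 .0454 1.647
```

```text
([-0.016, -0.024, 0.127, 0.0], 1.647)
49.2 [0.4491 0.3295 0.0467] [ 0.11 -0.2  -1.71] 0.204 [ 0.5   0.53 -0.41  0.64 -0.    0.42]
```

Request:
step_arm(motion=[[[0,0,0.1,0],[0,0,0.13,0],[0,0,0.13,0]]])

```text
time_s: 49.58
tool_pos: [0.449, 0.3295, 0.0454]
tcp_rot: [[-0.997, -0.076, 0.0], [-0.076, 0.997, 0.0], [-0.0, 0.0, -1.0]]
ft_force: [-1.8, -0.2, 4.0]
opening: 0.201
```

Request:
step_arm(motion=[[[0,0,0,0],[0,0,0,0],[0,0,0,0],[0,0,0,0],[0,0,0,0],[0,0,0,0],[0,0,0,0]]], grip=0)

```text
time_s: 50.45
tool_pos: [0.4489, 0.3294, 0.045]
tcp_rot: [[-0.997, -0.076, 0.0], [-0.076, 0.997, 0.0], [-0.0, 0.0, -1.0]]
ft_force: [-0.2, 0.4, -0.4]
opening: 0.997
```

Request:
step_arm(motion=[[[0,0,-2,0],[0,0,-5,0],[0,0,-10,0],[0,0,-14,0],[0,0,-14,0]]])

```text
time_s: 51.08
tool_pos: [0.4511, 0.3306, 0.1886]
tcp_rot: [[-0.997, -0.076, 0.006], [-0.076, 0.997, 0.003], [-0.006, 0.003, -1.0]]
ft_force: [-0.1, -0.1, -0.7]
opening: 1.0
```

```bash
python3 go.py .5180 -.2784 .15 1.533
python3 - <<'E'
from h import *
im=bot.read_camera("side"); crop(im,175,70,160,120,5,"pics/s23.png")
E
```

```text
([-2.007, -61.247, 3.693, 0.114], 1.647)
51.075 [0.4511 0.3306 0.1886] [-0.13 -0.09 -0.69] 1.0 [ 0.5   0.37 -0.24  0.95  0.    0.42]
```

View pics/s23.png

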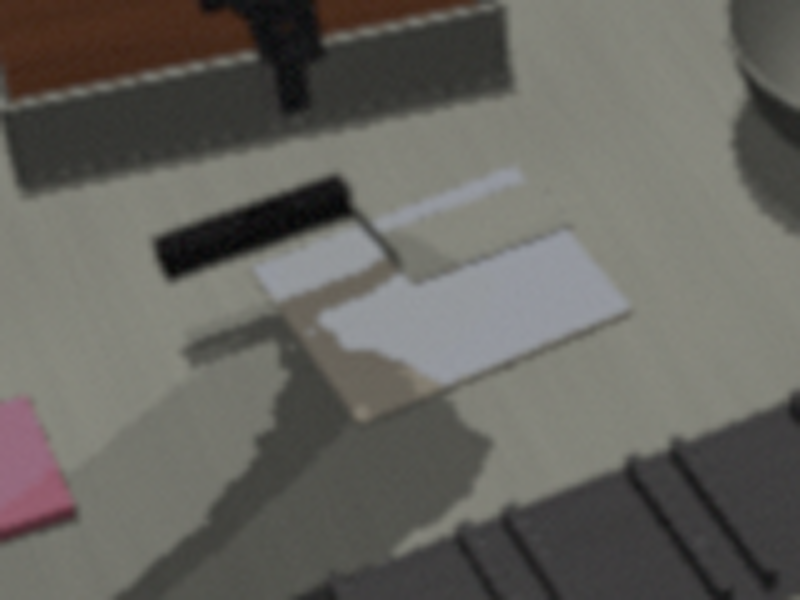

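Request:
step_arm(motion=[[[-0.2,-5,0,0.01],[-0.4,-11,0,0.02],[-0.6,-17,0.5,0.03],[-0.8,-23,1,0.04],[-1,-29,1.5,0.05],[-1.2,-35,2,0.06],[-1.4,-41,2.5,0.08],[-1.6,-47,3,0.1],[-1.8,-53,3.5,0.114],[-2,-58,3.7,0.114],[-2,-61.2,3.7,0.114],[-2,-61.2,3.7,0.114],[-2,-61.2,3.7,0.114],[-2,-61.2,3.7,0.114]]])

```text
time_s: 52.88
tool_pos: [0.515, -0.2779, 0.1474]
tcp_rot: [[-0.999, 0.036, -0.001], [0.036, 0.999, 0.001], [0.001, 0.001, -1.0]]
ft_force: [-0.8, 0.3, 0.4]
opening: 0.999
```

```bash
python3 go.py .5180 -.2784 .043 1.533
python3 - <<'E'
from h import *
im=bot.read_camera("side"); crop(im,175,70,160,120,5,"pics/s24.png"); cv2.imwrite("pics/side24.png",im)
im=bot.read_camera("top"); crop(im,160,160,100,130,5,"pics/t24.png");cv2.imwrite("pics/top24.png",im)
E
```

```text
([-0.311, -0.052, 10.444, 0.001], 1.534)
52.875 [ 0.515  -0.2779  0.1474] [-0.8   0.31  0.38] 0.999 [-0.62  0.46 -0.22  0.9   0.   -0.58]
```

View pics/t24.png

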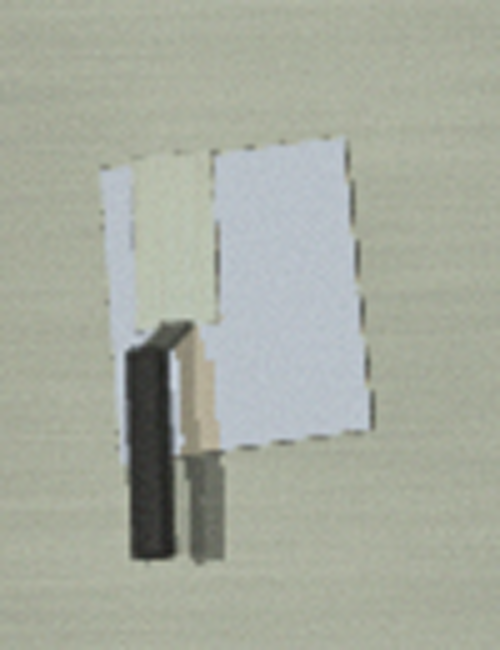

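View pics/side24.png

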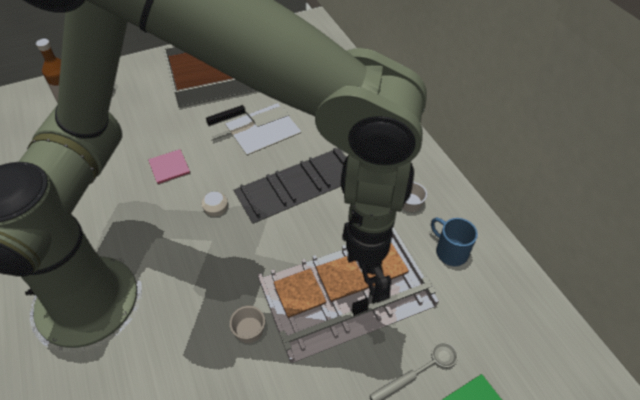

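Run:
```python
from fit import *
def u(x0,x1,y0,y1,z): return [[x1,y1,z],[x1,y0,z],[x0,y0,z],[x0,y1,z]]
b,e=fit([("top",u(-.085,.085,-.07,.07,.006),pc([(100,170),(345,138),(372,432),(122,465)],160,160,5))],[.53,.34,.1]);print(b.round(4),e.ravel())
p,e=fit([("top",u(-.05,.05,-.023,.023,.0085),pc([(132,156),(212,150),(219,320),(137,328)],160,160,5))],[.55,.36,.1]);print(p.round(4),e.ravel())
c,s=np.cos(b[2]),np.sin(b[2]);d=p[:2]-b[:2];print(d@[c,s],d@[-s,c])
```

```text
[0.5342 0.3423 0.1116] [ 0.08 -0.05  0.12 -0.2   0.27 -0.12 -0.46  0.34]
[0.5696 0.3765 0.073 ] [-0.07  0.01  0.12 -0.35  0.04  0.15 -0.09  0.18]
0.03901347449345821 0.03004528650525264
```

```bash
python3 go.py .5180 -.312 .15 1.533; python3 go.py .5180 -.312 .052 1.533
```

```text
([-0.381, -3.372, -0.21, 0.001], 1.534)
52.975 [ 0.5154 -0.2782  0.1479] [ 0.19 -0.33 -0.1 ] 1.007 [-0.62  0.46 -0.22  0.9   0.   -0.58]
([-0.384, -3.374, 9.59, 0.001], 1.534)
52.975 [ 0.5154 -0.2782  0.1479] [ 0.19 -0.33 -0.1 ] 1.007 [-0.62  0.46 -0.22  0.9   0.   -0.58]
```

Request:
step_arm(motion=[[[-0.4,-2,0,0],[-0.4,-3.4,0,0],[-0.4,-3.4,0,0],[-0.4,-3.4,0,0],[-0.4,-3.4,0,0],[-0.4,-3.4,0,0],[-0.4,-3.4,0,0]]], grip=1)

```text
time_s: 53.85
tool_pos: [0.5182, -0.3132, 0.1481]
tcp_rot: [[-0.999, 0.037, 0.0], [0.037, 0.999, 0.0], [-0.0, 0.0, -1.0]]
ft_force: [-0.5, 0.2, -0.6]
opening: -0.003
```

Request:
step_arm(motion=[[[0,0,3,0],[0,0,6,0],[0,0,8.5,0],[0,0,9.6,0],[0,0,9.6,0],[0,0,9.6,0]]])

```text
time_s: 54.6
tool_pos: [0.5189, -0.314, 0.0531]
tcp_rot: [[-0.999, 0.038, 0.001], [0.038, 0.999, -0.001], [-0.001, -0.001, -1.0]]
ft_force: [0.7, -0.3, 0.3]
opening: 0.004
```

```bash
python3 go.py .5180 -.312 .052 1.533;python3 - <<'E'
from h import *
im=bot.read_camera("side"); crop(im,245,200,200,150,4,"pics/s25.png")
E
```

```text
([0.096, 0.195, 0.106, 0.0], 1.533)
54.6 [ 0.5189 -0.314   0.0531] [ 0.66 -0.34  0.33] 0.004 [-0.67  0.59 -0.26  0.71 -0.   -0.63]
```

View pics/s25.png

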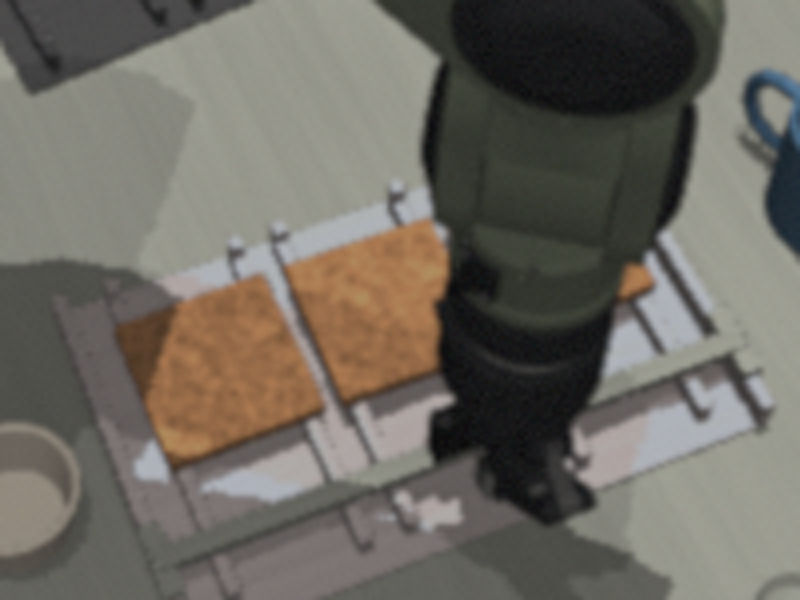

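Request:
step_arm(motion=[[[0,0.5,0,0],[0,1,0,0],[0,1.4,0,0],[0,1.8,0,0],[0,2.3,0,0],[0,2.8,0,0],[0,3.3,0,0],[0,3.8,0,0],[0,4.3,0,0],[0,4.8,0,0],[0,5.2,0,0],[0,5.6,0,0],[0,6,0,0],[0,6,0,0]]])

```text
time_s: 56.4
tool_pos: [0.5204, -0.2531, 0.052]
tcp_rot: [[-0.999, 0.038, 0.0], [0.038, 0.999, 0.0], [-0.0, 0.0, -1.0]]
ft_force: [-0.9, -1.4, 1.5]
opening: 0.001
```

Run:
```python
from h import *
print(bot.get_obs()["ft_force"])
im=bot.read_camera("side"); crop(im,245,200,200,150,4,"pics/s26.png")
```

```text
[-0.87031834 -1.39510469  1.46298904]
```

View pics/s26.png

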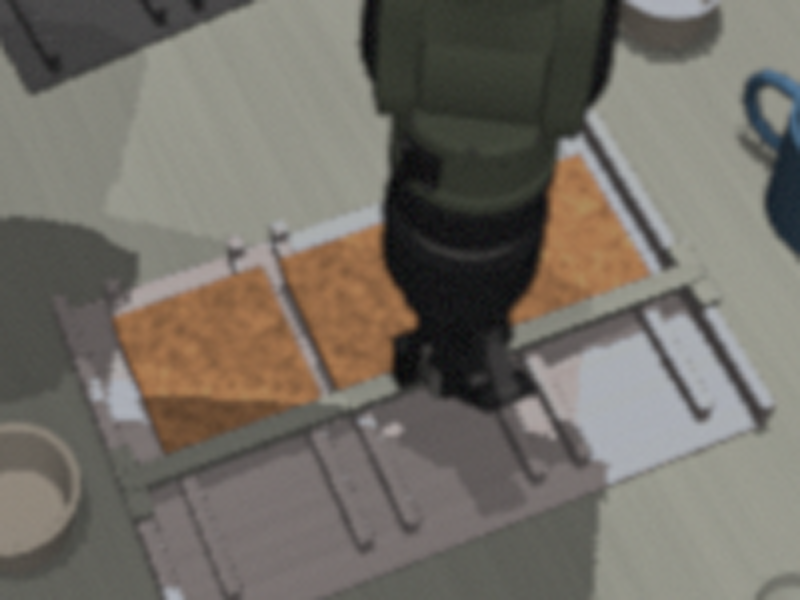

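Request:
step_arm(motion=[[[0,0.2,0,0],[0,0.4,0,0],[0,0.6,0,0],[0,0.8,0,0],[0,1.0,0,0],[0,1.1,0,0],[0,1.1,0,0]]])

```text
time_s: 57.32
tool_pos: [0.5209, -0.2422, 0.052]
tcp_rot: [[-0.999, 0.038, 0.0], [0.038, 0.999, 0.0], [-0.0, 0.0, -1.0]]
ft_force: [0.0, -2.3, 0.6]
opening: -0.005
```

Request:
step_arm(motion=[[[0,0.1,0,0],[0,0.2,0,0],[0,0.3,0,0],[0,0.3,0,0]]])

```text
time_s: 57.82
tool_pos: [0.5209, -0.2393, 0.052]
tcp_rot: [[-0.999, 0.038, 0.0], [0.038, 0.999, 0.0], [-0.0, 0.0, -1.0]]
ft_force: [-0.5, -2.6, 1.1]
opening: -0.002
```

Request:
step_arm(motion=[[[0,0.1,0,0],[0,0.2,0,0],[0,0.2,0,0]]])

```text
time_s: 58.2
tool_pos: [0.521, -0.2381, 0.052]
tcp_rot: [[-0.999, 0.038, -0.0], [0.038, 0.999, -0.001], [0.0, -0.001, -1.0]]
ft_force: [-0.6, -4.8, -0.7]
opening: -0.002
```

Run:
```python
from h import *
print(bot.get_obs()["ft_force"])
im=bot.read_camera("side"); crop(im,245,200,200,150,4,"pics/s27.png")
```

```text
[-0.57571706 -4.84269682 -0.65785893]
```

View pics/s27.png

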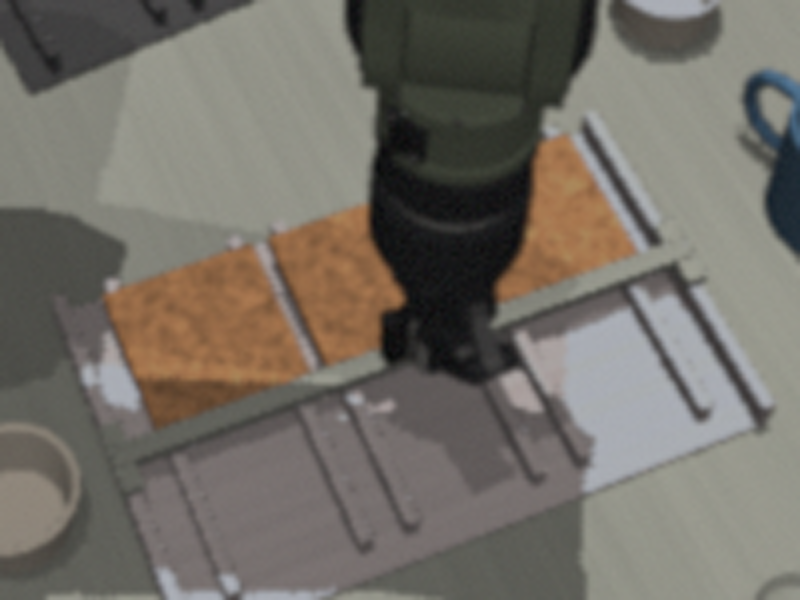

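Request:
step_arm(motion=[[[0,0.1,0,0],[0,0.15,0,0],[0,0.15,0,0],[0,0.15,0,0]]])

```text
time_s: 58.75
tool_pos: [0.521, -0.238, 0.0521]
tcp_rot: [[-0.999, 0.039, -0.0], [0.039, 0.999, -0.004], [0.0, -0.004, -1.0]]
ft_force: [-1.3, -8.1, -0.8]
opening: -0.001
```

Request:
step_arm(motion=[[[0,0.15,0,0],[0,0.15,0,0],[0,-0.5,0,0],[0,-1.5,0,0],[0,-2.5,0,0],[0,-3,0,0],[0,-3,-4,0],[0,-3,-9,0],[0,-3,-14,0],[0,-3,-18,0],[0,-3,-18,0]]])

```text
time_s: 60.12
tool_pos: [0.5219, -0.2672, 0.2359]
tcp_rot: [[-0.999, 0.038, 0.006], [0.038, 0.999, -0.004], [-0.006, -0.003, -1.0]]
ft_force: [-0.5, 0.6, 0.1]
opening: -0.004
```

Request:
step_arm(motion=[[[5,2,0,0],[10,5,0,0],[15,9,0,0],[20,13,0,0],[20,13,0,0]]])

```text
time_s: 60.75
tool_pos: [0.3208, -0.1251, 0.2305]
tcp_rot: [[-0.999, 0.037, -0.004], [0.037, 0.999, 0.003], [0.004, 0.003, -1.0]]
ft_force: [0.4, -0.4, -0.3]
opening: 0.004
```

Run:
```python
from h import *
im=bot.read_camera("side"); crop(im,245,200,200,150,4,"pics/s28.png");cv2.imwrite("pics/side28.png",im)
im=bot.read_camera("top"); cv2.imwrite("pics/top28.png",im);print(bot.get_obs()["tool_pos"])
```

```text
[ 0.32484834 -0.12828959  0.23180988]
```

View pics/side28.png

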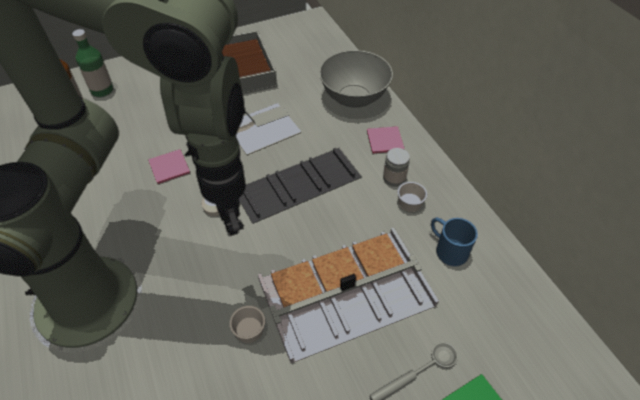

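View pics/s28.png

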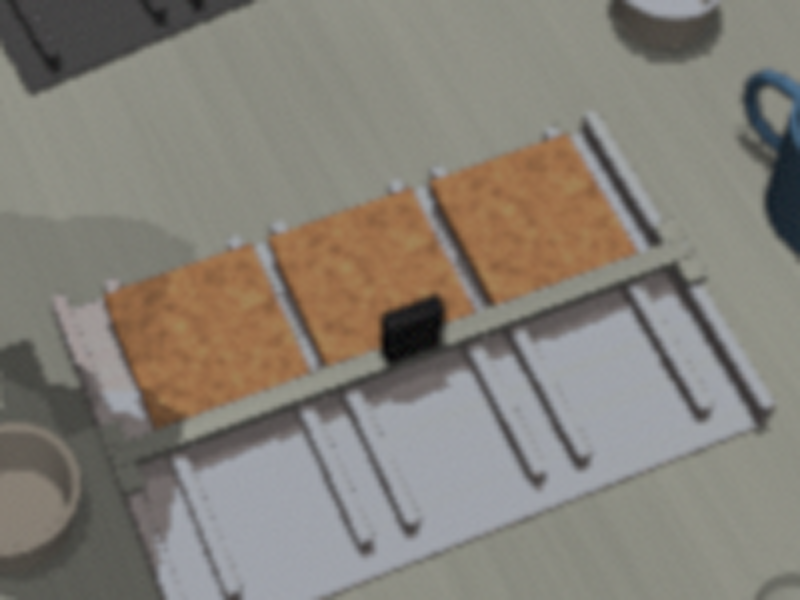

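View pics/top28.png

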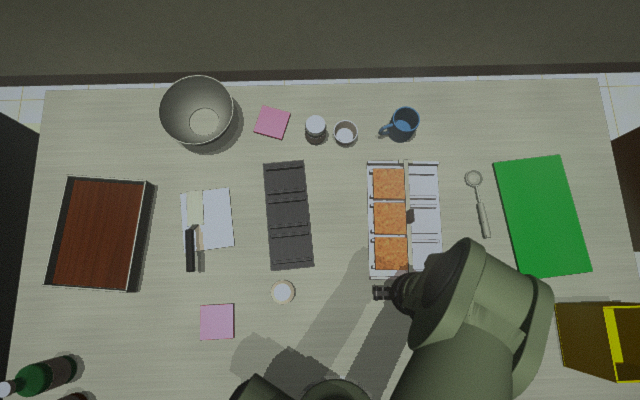

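Run:
```python
from sf import *
tr=[.5206,-.1683,-1.6084]
for b in(.056,.06): print(b,(proj("side",T(tr,[[.11-b,0,.055]]))-[245,200])*4, (proj("top",T(tr,[[.11-b,0,.055]]))))
sf([(108,293),(255,245),(315,372),(157,428)],245,200,4,.032)
sf([(271,235),(412,190),(478,310),(325,366)],245,200,4,.032)
sf([(433,180),(570,135),(637,247),(495,303)],245,200,4,.032)
crop("pics/top28.png",160,140,300,150,2.6,"pics/t28.png")
def u(x0,x1,y0,y1,z): return [[x1,y1,z],[x1,y0,z],[x0,y0,z],[x0,y1,z]]
```

```text
0.056 [[410.58576898 331.74432129]] [[411.88624818 216.25962412]]
0.06 [[407.43171029 325.46740699]] [[410.39985351 216.24433302]]
[ 0.4264 -0.1661 -1.6228] [-0.78 -0.34  0.37 -0.97  0.18  0.64  0.21  0.5 ] tray 0.0013 -0.0942 -0.014
[ 0.5215 -0.169  -1.624 ] [-0.91 -0.24  0.33 -1.08  0.12  0.96  0.44  0.21] tray 0.0007 0.0009 -0.016
[ 0.6204 -0.172  -1.6166] [-0.98 -0.67 -0.26 -1.26  0.99  1.38  0.22  0.33] tray -0.0 0.0998 -0.008
```

View pics/t28.png

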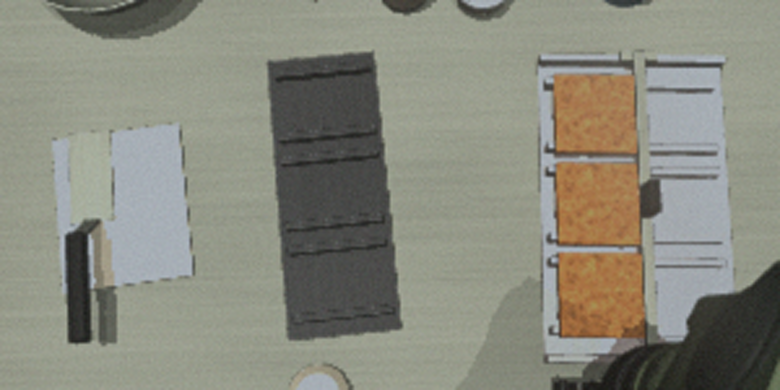

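Request:
step_arm(motion=[[[0,0,0,0],[0,0,0,0],[0,0,0,0]]])

```text
time_s: 61.22
tool_pos: [0.3254, -0.1289, 0.2318]
tcp_rot: [[-0.999, 0.038, -0.001], [0.038, 0.999, 0.0], [0.001, 0.0, -1.0]]
ft_force: [-0.2, 0.2, 0.2]
opening: 0.0
```

```bash
python3 -c "
from plant import bot
print(bot.get_obs()['tool_pos']); print(bot.hand_in())"
```

```text
[ 0.32542056 -0.12894037  0.23175184]
the job is handed in; nothing more can be done
None
```

I handed the job in at about 61 s of the 208 s allowed. I drew the bar fully open, carried all three slabs from the rack to the tray on the turner, and put the turner back on the board. I then pushed the bar up until the slabs stopped against the stops, at about 8 N on the tool, and backed away.

**Last checks from the pictures:**
- **Slabs:** all three sit at tray x of about 0 to 1 mm.
- **Bar:** at about 0.06 on the joint by its fit to the slabs; the picture puts the tab within about 2 mm of that.
- **Other things on the bench:** no displacement visible in the last pictures; I did not measure them one by one.

**Not as planned:** after I released the turner it was knocked about 4 cm aside. It still lies on the board, with its blade centre about 39 mm (x) and 30 mm (y) from the board's centre, inside the 60 mm and 55 mm limits. The blade's tip overhangs the board's edge by about 4 mm. I left it there.

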